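# Take the socket depth of an umbrella handle

## Robot

A 6-joint arm with a two-finger parallel gripper is mounted at the origin on the work surface. World frame = base frame: x ahead of the robot, y to its left, z up, the work surface at z = 0. Lengths are in m, angles in rad, forces in N, time in s.
With the tool pointing down it reaches from about 0.35 to 0.775 m from the base axis. Payload 7.3 kg.
Tool frame: the origin (TCP) lies midway between the tips of the shut fingers; the grasp point (between the pads) lies robot.grasp_offset behind it (robot.grasp_offset is the distance from the TCP to the grasp point, in m); z points along the fingers, x is the direction in which the jaws open and shut, and the axes are right-handed (so a half turn about z gives the same grasp; the last joint's range is limited). The gripper opens to 92 mm and grips with 3 to 60 N. Pads are 19 mm wide; open, the fingers measure 130 mm over their backs; the gripper's body (75 mm by 190 mm) begins 47 mm behind the grasp point.
Start: joints at [-1.43, 0.342, 1.524, -0, 1.275, -0.146], TCP at [0.149, -0.504, 0.193] pointing down, gripper open.
Joint ranges: [-2.53, 2.53], [-0.77, 2.02], [0.04, 2.7], [-1, 4.14], [0.28, 2.66], [-3.11, 3.11]. Speed limits (rad/s): [2.57, 2.57, 3.14, 3.14, 3.14, 3.14].

## Interface

Orientations are given as [roll, pitch, yaw] about the fixed x, y, z axes, in that order (R = Rz(yaw) Ry(pitch) Rx(roll)).
In Python, from cell import robot gives the robot as it stands. The module is installed in compiled form; this text tells all that it offers.
- The arm moves only by the tool move_arm, never from a script. Its argument "increments" is a list of rows, each a list of 7 numbers: the finger opening in mm, from 0 to 91.8, then the shift along the tool's x, y, z in mm, then the turn, a rotation vector about the tool's x, y, z in rad. A call has 1 to 12 rows; each row shifts and turns the pose as measured when the row begins, along the tool's axes as they then stand; what a row does not reach is not made up. A row lasts 1/8 s, in which the tool goes at most 62.5 mm and 10.7 degrees, less where a joint would pass 70% of its speed; a pose out of reach is approached as far as the arm can. A call is refused whole if a number of a shift passes 62.5 or a number of a turn 0.188, either way. A call with a gripper value outside its range is refused whole. The fingers move at their own pace and stop on an object; "newtons" is the grip in N (left out, the last holds). Time passes only in rows, so rows that do not move let the fingers close. It gives the time, the measured TCP pose, the force and the opening at its end, in the units of the state.
- robot.observe(): the state, without advancing time (a new reading comes with each control period).
- robot.read_camera(name): name is "side" or "top"; returns a dict with "img" (420x560x3 uint8, red, green, blue), "fx", "fy", "cx", "cy" (pixels), "T" (4x4, takes a point from camera to world coordinates). Camera axes: x right, y down, z forward; pixel columns grow to the right and rows downward; lengths in m; the calibration is good to about 2 mm. A picture is of the moment at which its call begins. There is no depth.
- robot.hand_in(): hands the job in, once; it reports no verdict.
Trained networks look in the newest picture that a camera, given by its name, has taken for a name from the list of things; names that differ only in an ending like _2 or _b are one class to them, and where a whole thing is asked for, a point or a joint stands for the part that bears it (a point fixed in the world has none). Each returns a list of dicts, best first, with "conf" (0 to 1); they miss things now and then, are a little off and sometimes report something else, mostly with a low value. They report only what shows in the picture. A call takes as long as a camera call. They do not tell look-alikes from the thing itself.
- robot.look_for(thing, camera): "rect" ([left, top, width, height] in pixels, round what is visible of it).
The state is a dict: "time": time; "qpos": joint angles; "qvel": joint speeds; "joint_efforts": joint torques, N m; "tool_pos": TCP position; "tool_rot": TCP orientation; "contact_force": force on the tool from outside, world axes, zero at the start; "torque": the same for the moment, N m; "opening": finger opening in m.
Only numpy, scipy, OpenCV 4.12 (cv2) and the standard library are available. Lean on these libraries where they do the work, as an engineer would, in place of code of your own. Each camera call takes 0.05 s, during which the arm holds its last target.

## Task

Lift the depth gauge by its orange grip out of its stand and lower its rod straight into the bore of the wooden umbrella handle in the blue vise. The steel stop lands on the handle's top first and slides up the rod against about 5 N: keep going until you feel the rod itself bottom out, hold it on the bottom for a good second with about 15 N of push in all (never more than 20 N), then let go and leave the gauge standing there with its stop flush on the handle. Do not disturb the other things on the bench.

Things in the scene. Friction and masses are not known exactly. Their poses are not given: they have to be found in the camera images.
- gauge: Grip and rod of the depth gauge, one rigid piece, 0.12 to 0.2 kg: orange upright grip 24 x 24 x 50 mm on a round metal rod 12 mm thick that reaches 95 mm below the grip; its last 11 mm taper to 5 mm. Origin: on the axis, at the grip's underside; z up along the rod. Take it by the grip from above, about 25 mm over the origin. It starts upright, the rod in the stand's hole.
- rod_tip (a point): Lower end of the gauge's rod, on its axis, 95 mm below the gauge's origin.
- stop: Steel stop of the gauge, 60 g: a flat bar 70 x 28 x 8 mm (long side along x) with the rod through its middle. It slides along the rod against a steady friction of 5 N, no spring, and stays where it is left. Origin: centre of its underside, 40 mm above the rod's tip at the start (it can go up another 36 mm). It starts lying on the stand's top. It turns with the grip, whose sides are parallel to its own.
- stand: Fixed dark wooden block 85 x 85 x 60 mm with a 25 mm vertical through hole in its middle: the gauge's stand. Origin: centre of its underside, on the bench.
- handle: Fixed pale wooden handle blank 55 x 55 x 90 mm, painted flowers on its sides, clamped upright in the vise. Origin: centre of its underside, 20 mm above the bench; z up, its flat top at 90 mm above its origin, 38 mm above the vise's jaws.
- handle_hole0 (a point): Centre of the bore's mouth in the handle's top face (110 mm above the bench), z up, ringed in red. The bore is 15 mm wide, vertical and blind; its depth differs from handle to handle, 47 to 67 mm, and can only be felt. The floor is rigid.
- vise: Fixed blue bench vise, 110 x 190 mm, jaws 72 mm high, its screw with a steel cross bar on its +y side reaching 110 mm from the centre. Origin: centre of its underside, on the bench, straight below the bore.
- paint_jar: Bystander, loose, to be left alone: closed paint jar, red cap, 56 mm wide, 75 mm tall. Origin: centre of its underside.
- varnish: Bystander, loose, to be left alone: amber bottle, 60 mm wide, 130 mm tall. Origin: centre of its underside.
- runner: Bystander, loose, to be left alone: wooden umbrella runner ring, 48 mm wide, 30 mm tall. Origin: centre of its underside.
- knob: Bystander, loose, to be left alone: dark turned wooden knob, 48 mm wide, 70 mm tall. Origin: centre of its underside.
- brush_pot: Bystander, loose, to be left alone: terracotta pot with brushes, 96 mm wide, about 180 mm tall with the brushes. Origin: centre of its underside.
- rib_tray: Bystander, loose, to be left alone: empty wooden tray, 100 x 200 x 30 mm. Origin: centre of its underside.
Not all that is in view belongs to the job. Of the things shaped like the stop, the steel one is meant.

How it is judged:
By the outcome, as a careful person would: the job done as asked, in the order asked, and still so for the second after the job is handed in, with the robot touching nothing.
It also fails if it takes over 64 s, if anything falls off the work surface, if the arm or the gripper's body presses on something with over 40 N, if the wrist force passes 120 N, or if a joint passes its speed limit or range.

## Working session

There is one attempt and no reset: what is moved stays moved. The work goes in short steps, Python scripts to look and compute and a tool call to move; the robot and the scene stay as the last step left them, time stands still between calls to the robot, and variables do not carry over. Pictures are saved under pics/ and viewed, and the job is handed in when it is done.

Besides the shell and the picture viewer there is one more tool, called after ">>>" by a JSON object that holds its "name" and its "arguments", one argument or row to a line. move_arm: Moves the arm, as the interface text tells. Its arguments: {"type":"object","properties":{"increments":{"type":"array"},"newtons":{"type":"number"}},"required":["increments"]}

```bash
mkdir -p pics; python3 - <<'E'
from cell import robot
import cv2,numpy as np
print(robot.observe(), robot.grasp_offset)
for c in ["side","top"]:
    d=robot.read_camera(c); cv2.imwrite(f"pics/{c}0.png",d["img"][:,:,::-1])
    print(c,d["fx"],d["fy"],d["cx"],d["cy"],np.round(d["T"],4).tolist())
    for t in ["gauge","stop","stand","handle","handle_hole0","vise"]:
        print(t,[(x["rect"],round(x["conf"],2)) for x in robot.look_for(t,c)[:3]])
E
```

```text
{'time': 0.0, 'qpos': array([-1.43004279e+00,  3.42724233e-01,  1.52501539e+00, -1.60468475e-05,
        1.27536967e+00, -1.45984371e-01]), 'qvel': array([-0.00068008,  0.00211446, -0.0023772 , -0.00046397, -0.00116974,
        0.0014527 ]), 'joint_efforts': array([-2.39805006e-03, -4.31252682e+01, -2.44216275e+01,  7.15808664e-02,
        5.61466638e-02, -1.40615430e-04]), 'tool_pos': array([ 0.14844326, -0.50310804,  0.19194478]), 'tool_rot': array([-3.14138722e+00,  1.50273344e-03, -1.28405358e+00]), 'contact_force': array([-0.62693541, -0.50981147,  0.71193688]), 'torque': array([-0.0303384 ,  0.03892731, -0.0312542 ]), 'opening': 0.092177897087854} 0.0188
side 440.4379142793974 440.4379142793974 283.2137540775667 213.64007683043812 [[-0.7358, -0.3942, 0.5506, -0.1206], [-0.6772, 0.4373, -0.5918, 0.6912], [-0.0074, -0.8083, -0.5887, 0.7497], [0.0, 0.0, 0.0, 1.0]]
gauge [([178.8, 247.4, 15.6, 34.7], 0.74), ([203.8, 192.0, 13.4, 51.3], 0.67), ([232.5, 217.9, 10.6, 32.8], 0.54)]
stop [([202.4, 194.3, 26.8, 48.0], 0.93), ([223.5, 215.0, 28.6, 43.0], 0.72)]
stand [([214.3, 239.7, 48.6, 50.4], 0.57)]
handle [([309.5, 162.0, 23.1, 36.6], 0.82)]
handle_hole0 [([308.3, 161.2, 29.3, 36.0], 0.85)]
vise [([289.4, 164.6, 60.4, 54.6], 0.91)]
top 389.70987117992684 389.70987117992684 274.6837053370612 205.34230056678825 [[-0.0176, -0.9987, 0.0482, 0.4874], [-0.9997, 0.0167, -0.0192, 0.045], [0.0184, -0.0485, -0.9987, 1.0403], [0.0, 0.0, 0.0, 1.0]]
gauge [([199.2, 216.6, 10.7, 14.6], 0.73), ([214.4, 160.2, 14.6, 18.0], 0.46), ([141.4, 212.7, 18.4, 5.5], 0.44)]
stop [([212.7, 157.6, 18.4, 27.8], 0.82), ([193.9, 213.1, 28.1, 22.4], 0.64), ([143.5, 203.4, 22.5, 30.8], 0.61)]
stand [([188.0, 201.8, 42.6, 40.5], 0.62)]
handle [([346.6, 188.3, 27.3, 26.0], 0.89)]
handle_hole0 [([345.4, 185.0, 33.3, 29.3], 0.97), ([358.2, 99.2, 51.9, 48.6], 0.37)]
vise [([315.0, 173.9, 75.8, 54.9], 0.63)]
```

View pics/side0.png

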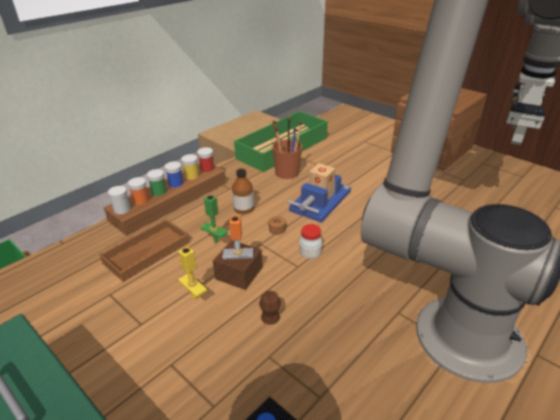

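View pics/top0.png

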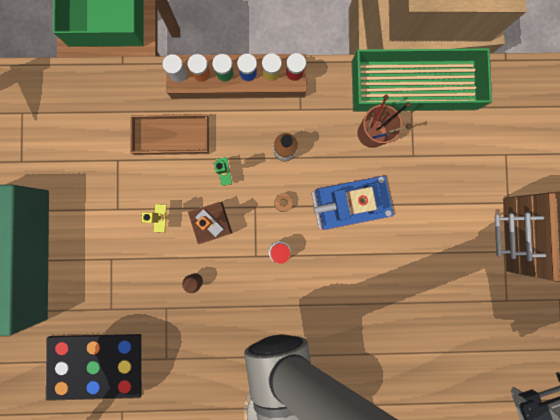

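```bash
python3 - <<'E'
import cv2,numpy as np
a=cv2.imread("pics/side0.png")[170:310,160:290]; cv2.imwrite("pics/side0c.png",cv2.resize(a,None,fx=4.2,fy=4.2,interpolation=cv2.INTER_CUBIC))
a=cv2.imread("pics/top0.png")[140:260,120:260]; cv2.imwrite("pics/top0c.png",cv2.resize(a,None,fx=5,fy=5,interpolation=cv2.INTER_CUBIC))
a=cv2.imread("pics/top0.png")[160:250,300:410];b=cv2.imread("pics/side0.png")[140:230,270:380]
cv2.imwrite("pics/han0c.png",cv2.resize(np.vstack([a,b]),None,fx=3.3,fy=3.3,interpolation=cv2.INTER_CUBIC))
E
```

```text
(no output)
```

View pics/side0c.png

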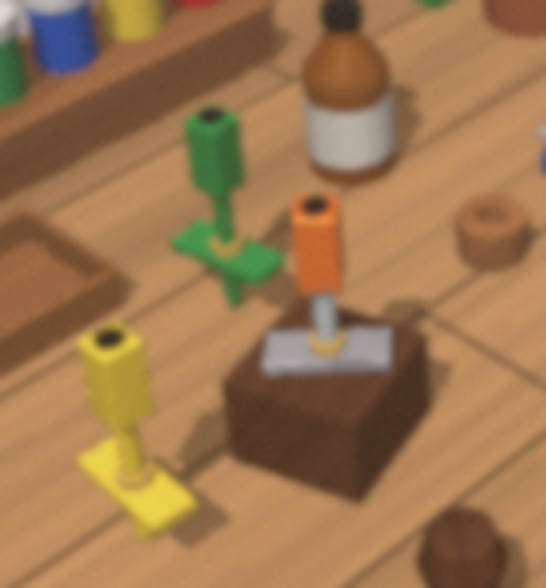

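View pics/top0c.png

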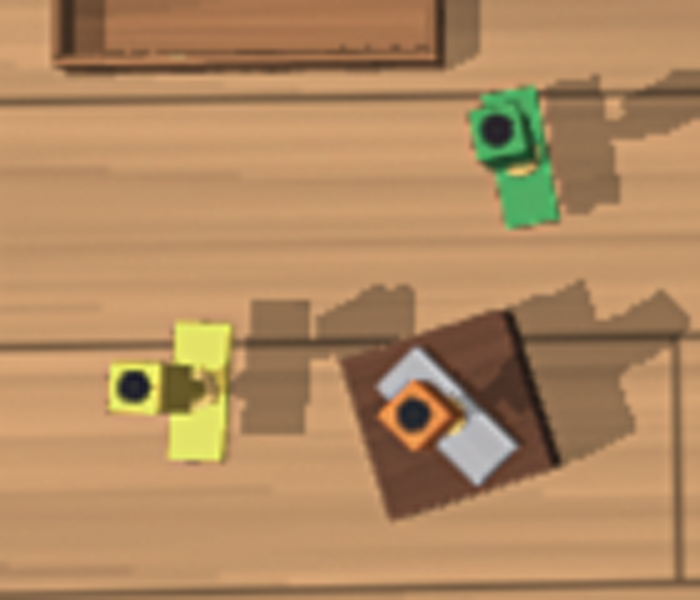

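View pics/han0c.png

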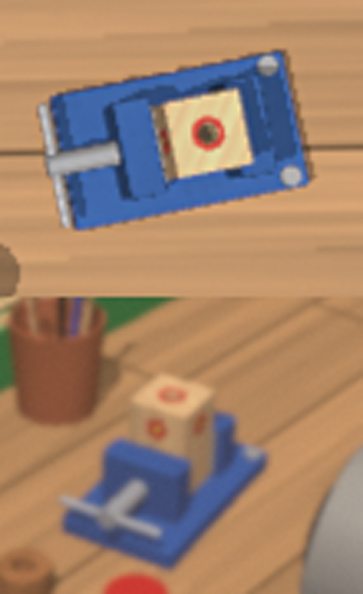

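The candidates are orange on the dark block (top 203,222; side 235,228), yellow (top 153,217; side 188,262) and green (top 221,168; side 211,208). The orange grip with the steel-grey stop, standing in the dark stand, fits the description, and the crop confirms it. The bore's red ring is at top (363,200) and side (322,169).

```bash
cat > h.py <<'E'
import cv2,numpy as np
from cell import robot
from scipy.optimize import least_squares
from scipy.spatial.transform import Rotation as Ro
def ray(d,uv):
    v=d["T"][:3,:3]@np.array([(uv[0]-d["cx"])/d["fx"],(uv[1]-d["cy"])/d["fy"],1.]); return d["T"][:3,3],v
def at_z(d,uv,z):
    o,v=ray(d,uv); return o+v*(z-o[2])/v[2]
def tri(ds,uvs):
    A=[];b=[]
    for d,uv in zip(ds,uvs):
        o,v=ray(d,uv); v=v/np.linalg.norm(v); P=np.eye(3)-np.outer(v,v); A.append(P);b.append(P@o)
    return np.linalg.lstsq(np.vstack(A),np.hstack(b),rcond=None)[0]
def proj(d,p):
    q=d["T"][:3,:3].T@(np.array(p)-d["T"][:3,3]); return np.array([d["fx"]*q[0]/q[2]+d["cx"],d["fy"]*q[1]/q[2]+d["cy"]])
def mask(img,box,lo,hi):
    x0,y0,x1,y1=box; hsv=cv2.cvtColor(img,cv2.COLOR_RGB2HSV); m=np.zeros(img.shape[:2],np.uint8)
    m[y0:y1,x0:x1]=cv2.inRange(hsv,np.array(lo),np.array(hi))[y0:y1,x0:x1]; return m
E
python3 - <<'E'
from h import *
S=robot.read_camera("side");T=robot.read_camera("top")
def dark(d,box):
    x0,y0,x1,y1=box; g=d["img"].max(axis=2).astype(float)[y0:y1,x0:x1]; w=np.clip(110-g,0,None)
    yy,xx=np.mgrid[y0:y1,x0:x1]; return np.array([(w*xx).sum()/w.sum(),(w*yy).sum()/w.sum()])
a=dark(T,(198,218,208,228)); b=dark(S,(230,214,241,223)); print("griptop",a,b,tri([T,S],[a,b]),at_z(T,a,.165),at_z(S,b,.165))
def ring(d,box):
    x0,y0,x1,y1=box; im=d["img"].astype(float)[y0:y1,x0:x1]; w=np.clip(im[...,0]-im[...,1]-75,0,None)
    print(w.astype(int))
    m=(w>20).astype(np.uint8); pts=cv2.findNonZero(m); (c,_,_)=cv2.fitEllipse(cv2.convexHull(pts)); 
    yy,xx=np.mgrid[y0:y1,x0:x1]; return np.array(c)+[x0,y0],np.array([(w*xx).sum()/w.sum(),(w*yy).sum()/w.sum()])
for c1,c2 in zip(ring(T,(355,193,372,208)),ring(S,(315,163,330,176))):
    print("hole",c1,c2,tri([T,S],[c1,c2]),at_z(T,c1,.11),at_z(S,c2,.11))
# stop corners in top crop -> pixels
C=np.array([(418,346),(376,388),(480,487),(518,442)])/5+[120,140]-.4
W=np.array([at_z(T,c,.068) for c in C]); print(W)
e=(W[3]-W[0]+W[2]-W[1])[:2]; print("stop yaw",np.degrees(np.arctan2(e[1],e[0])),"len",np.linalg.norm(e)/2,"centre",W.mean(0))
C=np.array([(345,358),(510,310),(560,465),(393,520)])/5+[120,140]-.4
W=np.array([at_z(T,c,.06) for c in C]);print("stand",W.mean(0))
for n,t,z in (("varnish",(286,142),.13),("jar",(280,253),.075),("runner",(284,202),.03),("pot",(382,124),.1),("green",(219,165),.1)): print(n,at_z(T,t,z))
E
```

```text
griptop [202.32543353 222.41849711] [234.4743083  218.41106719] [0.49386184 0.19026062 0.16597437] [0.49410769 0.19067241 0.165     ] [0.49460462 0.18921784 0.165     ]
[[ 0  0  0  0  0  0  0  0  0  0  0  0  0  0  0  0  0]
 [ 0  0  0  0  0  0  0  0  0  0  0  0  0  0  0  0  0]
 [ 0  0  0  0  0  0  4 24 21  0  0  0  0  0  0  0  0]
 [ 0  0  0  0  0 45 74 62 58 64 50  2  0  0  0  0  0]
 [ 0  0  0  0 49 74 27  0  0  0 64 63  0  0  0  0  0]
 [ 0  0  0 17 75 10  0  0  0  0  1 59 20  0  0  0  0]
 [ 0  0  0 31 62  0  0  0  0  0  0 22 51  0  0  0  0]
 [ 0  0  0 32 40  0  0  0  0  0  0 27 57  0  0  0  0]
 [ 0  0  0 24 48  0  0  0  0  0  0 47 65  0  0  0  0]
 [ 0  0  0  0 63 28  0  0  0  0  0 66 31  0  0  0  0]
 [ 0  0  0  0 31 74 25  0  0 26 74 60  0  0  0  0  0]
 [ 0  0  0  0  0 16 47 74 71 65 34  0  0  0  0  0  0]
 [ 0  0  0  0  0  0  0  9  4  0  0  0  0  0  0  0  0]
 [ 0  0  0  0  0  0  0  0  0  0  0  0  0  0  0  0  0]
 [ 0  0  0  0  0  0  0  0  0  0  0  0  0  0  0  0  0]]
[[ 0  0  0  0  0  0  0  0  0  0  0  0  0  0  0]
 [ 0  0  0  0  0  0  0  0  0  0  0  0  0  0  0]
 [ 0  0  0  0  0  0  0  0  0  0  0  0  0  0  0]
 [ 0  0  0  0  0  0  0  0  0  0  0  0  0  0  0]
 [ 0  0  0  0  0  0  0  0  0  0  0  0  0  0  0]
 [ 0  0  0  0  6  4  0  0  0  2  0  0  0  0  0]
 [ 0  0  0  5 11  0  0  0  0  1 10  0  0  0  0]
 [ 0  0  0  0  9  0  0  0  0  2  7  0  0  0  0]
 [ 0  0  0  0  0  0  0  0  0  0  0  0  0  0  0]
 [ 0  0  0  0  0  0  0  0  0  0  0  0  0  0  0]
 [ 0  0  0  0  0  0  0  0  0  0  0  0  0  0  0]
 [ 0  0  0  0  0  0  0  0  0  0  0  0  0  0  0]
 [ 0  0  0  0  0  0  0  0  0  0  0  0  0  0  0]]Traceback (most recent call last):
  File "<stdin>", line 12, in <module>
  File "<stdin>", line 10, in ring
cv2.error: OpenCV(4.12.0) /io/opencv/modules/imgproc/src/convhull.cpp:143: error: (-215:Assertion failed) total >= 0 && (depth == CV_32F || depth == CV_32S) in function 'convexHull'
```

```bash
python3 - <<'E'
from h import *
S=robot.read_camera("side");T=robot.read_camera("top")
def ring(d,box,th):
    x0,y0,x1,y1=box; im=d["img"].astype(float)[y0:y1,x0:x1]; w=np.clip(im[...,0]-im[...,1]-th,0,None)
    if th<75: print(w.astype(int))
    yy,xx=np.mgrid[y0:y1,x0:x1]; return np.array([(w*xx).sum()/w.sum(),(w*yy).sum()/w.sum()])
c1=ring(T,(357,193,370,207),75);c2=ring(S,(315,164,330,175),55)
print("hole",c1,c2,tri([T,S],[c1,c2]),at_z(T,c1,.11),at_z(S,c2,.11))
C=np.array([(418,346),(376,388),(480,487),(518,442)])/5+[120,140]-.4
W=np.array([at_z(T,c,.068) for c in C]); print(W)
e=(W[3]-W[0]+W[2]-W[1])[:2]; print("stop yaw",np.degrees(np.arctan2(e[1],e[0])),"len",np.linalg.norm(e)/2,"centre",W.mean(0))
C=np.array([(345,358),(510,310),(560,465),(393,520)])/5+[120,140]-.4
W=np.array([at_z(T,c,.06) for c in C]);print("stand",W.mean(0))
for n,t,z in (("varnish",(286,142),.13),("jar",(280,253),.075),("runner",(284,202),.03),("pot",(382,124),.1),("green",(219,165),.1)): print(n,at_z(T,t,z))
m=mask(T["img"],(192,212,216,234),(5,150,120),(18,255,255)); 
r=cv2.minAreaRect(cv2.findNonZero(m));print(r)
m=mask(T["img"],(190,205,228,240),(0,0,120),(179,60,255)); r=cv2.minAreaRect(cv2.findNonZero(m));print(r)
E
```

```text
[[ 0  0  0  0  0  0  0  0  0  0  0  0  0  0  0]
 [ 0  0  0  0  0  0  0  0  0  0  0  0  0  0  0]
 [ 0  0  0  0  0  0  0  0  0  0  0  0  0  0  0]
 [ 0  0  0  0  8 16 15 13 10  7  2  0  0  0  0]
 [ 0  0  0 15 26 24 16 15 17 22 19  6  0  0  0]
 [ 0  0  5 25 31 17  4  1  8 22 30 17  0  0  0]
 [ 0  0  3 21 28 19  7  4 10 20 27 12  0  0  0]
 [ 0  0  0  5 15 18 17 17 18 19 15  0  0  0  0]
 [ 0  0  0  0  0  3  5  6  4  2  0  0  0  0  0]
 [ 0  0  0  0  0  0  0  0  0  0  0  0  0  0  0]
 [ 0  0  0  0  0  0  0  0  0  0  0  0  0  0  0]]
hole [362.67252544 199.85938945] [321.6851312  169.22886297] [ 0.54199199 -0.18443725  0.11004109] [ 0.54193516 -0.18450176  0.11      ] [ 0.54208467 -0.18442863  0.11      ]
[[0.52867937 0.20435708 0.068     ]
 [0.50813871 0.22534705 0.068     ]
 [0.45812645 0.17429994 0.068     ]
 [0.4800888  0.15523441 0.068     ]]
stop yaw -134.54833887344935 len 0.07027891071638469 centre [0.49375833 0.18980962 0.068     ]
stand [0.49508816 0.1889413  0.06      ]
varnish [ 0.68045093 -0.00185671  0.13      ]
jar [0.41609855 0.01538062 0.075     ]
runner [0.54443908 0.00119427 0.03      ]
pot [ 0.72813894 -0.23992561  0.1       ]
green [0.63283644 0.16004293 0.1       ]
((202.75003051757812, 223.25003051757812), (12.727922439575195, 10.60660171508789), 45.0)
((208.50003051757812, 222.5), (28.284271240234375, 11.31370735168457), 45.0)
```

```bash
cat >> h.py <<'E'
def plan(wps,op,vmax=50,wmax=.15,sim=None):
    """wps: list of (xyz,yaw). prints rows"""
    s=robot.observe(); p=np.array(s["tool_pos"]); R=Ro.from_euler("xyz",s["tool_rot"]); rows=[]
    print("t",s["time"],"p",p.round(4),"rot",np.array(s["tool_rot"]).round(4),"F",np.array(s["contact_force"]).round(2),"op",s["opening"])
    for xyz,yaw in wps:
        Rt=Ro.from_euler("xyz",[np.pi,0,yaw]); xyz=np.array(xyz)
        n=max(1,int(np.ceil(np.linalg.norm(xyz-p)*1000/vmax)),int(np.ceil((R.inv()*Rt).magnitude()/wmax)))
        for k in range(n):
            d=R.inv().apply((xyz-p)/(n-k))*1000; w=(R.inv()*Rt).as_rotvec()/(n-k)
            row=[op]+[int(round(x)) if vmax>20 else round(x,1) for x in d]+[round(x,3) if abs(x)>.002 else 0 for x in w]
            rows.append(row); p=p+R.apply(np.array(row[1:4])/1000); R=R*Ro.from_rotvec(row[4:])
    for i in range(0,len(rows),12): print(rows[i:i+12])
    print("end",p.round(4),R.as_euler("xyz").round(4))
E
python3 - <<'E'
from h import *
plan([((.28,-.42,.26),-.9),((.43,-.1,.26),-.1),((.494,.19,.22),.794)],90)
E
```

```text
t 0.9 p [ 0.1486 -0.5036  0.1927] rot [ 3.1416e+00 -1.0000e-04 -1.2840e+00] F [0.58 0.21 0.55] op 0.09158601913619024
[[90, -11, -37, -17, 0, 0, np.float64(-0.096)], [90, -7, -38, -17, 0, 0, np.float64(-0.096)], [90, -3, -39, -17, 0, 0, np.float64(-0.096)], [90, 0, -39, -16, 0, 0, np.float64(-0.096)], [90, -20, -40, 0, 0, 0, np.float64(-0.1)], [90, -16, -41, 0, 0, 0, np.float64(-0.1)], [90, -11, -43, 0, 0, 0, np.float64(-0.1)], [90, -7, -44, 0, 0, 0, np.float64(-0.1)], [90, -3, -44, 0, 0, 0, np.float64(-0.1)], [90, 2, -44, 0, 0, 0, np.float64(-0.1)], [90, 6, -43, 0, 0, 0, np.float64(-0.1)], [90, 11, -43, 0, 0, 0, np.float64(-0.1)]]
[[90, 6, -49, 7, 0, 0, np.float64(-0.149)], [90, 13, -48, 7, 0, 0, np.float64(-0.149)], [90, 20, -45, 6, 0, 0, np.float64(-0.149)], [90, 26, -42, 7, 0, 0, np.float64(-0.149)], [90, 32, -38, 6, 0, 0, np.float64(-0.149)], [90, 38, -32, 7, 0, 0, np.float64(-0.149)]]
end [0.4938 0.19   0.2196] [3.1415e+00 1.0000e-04 7.9400e-01]
```

>>> {"name": "move_arm", "arguments": {
  "increments": [
    [90,-11,-37,-17,0,0,-0.096],
    [90,-7,-38,-17,0,0,-0.096],
    [90,-3,-39,-17,0,0,-0.096],
    [90,0,-39,-16,0,0,-0.096],
    [90,-20,-40,0,0,0,-0.1],
    [90,-16,-41,0,0,0,-0.1],
    [90,-11,-43,0,0,0,-0.1],
    [90,-7,-44,0,0,0,-0.1],
    [90,-3,-44,0,0,0,-0.1],
    [90,2,-44,0,0,0,-0.1],
    [90,6,-43,0,0,0,-0.1],
    [90,11,-43,0,0,0,-0.1]
  ]
}}

```text
time: 2.4
tool_pos: [0.4306, -0.0866, 0.2623]
tool_rot: [3.14, -0.004, -0.067]
contact_force: [0.4, -0.2, 1.6]
opening: 0.09
```

```bash
python3 - <<'E'
from h import *
plan([((.494,.19,.22),.794)],90)
E
```

```text
t 2.4 p [ 0.4306 -0.0866  0.2623] rot [ 3.1402 -0.0041 -0.0675] F [ 0.39 -0.22  1.55] op 0.08999515520467889
[[90, 7, -47, 7, 0, 0, np.float64(-0.144)], [90, 14, -45, 7, 0, 0, np.float64(-0.143)], [90, 20, -43, 7, 0, 0, np.float64(-0.144)], [90, 26, -39, 7, 0, 0, np.float64(-0.143)], [90, 32, -35, 7, 0, 0, np.float64(-0.144)], [90, 37, -30, 7, np.float64(0.004), 0, np.float64(-0.143)]]
end [0.4943 0.1901 0.2201] [ 3.1415e+00 -1.9000e-03  7.9350e-01]
```

>>> {"name": "move_arm", "arguments": {
  "increments": [
    [90,7,-47,7,0,0,-0.144],
    [80,14,-45,7,0,0,-0.143],
    [70,20,-43,7,0,0,-0.144],
    [60,26,-39,7,0,0,-0.143],
    [60,32,-35,7,0,0,-0.144],
    [60,37,-30,7,0.004,0,-0.143],
    [60,0,0,0,0,0,0]
  ]
}}

```text
time: 3.28
tool_pos: [0.4931, 0.2027, 0.2191]
tool_rot: [3.139, -0.003, 0.827]
contact_force: [-0.1, 0.1, -1.3]
opening: 0.0604
```

```bash
python3 - <<'E'
from h import *
for c in ("side","top"):
    d=robot.read_camera(c); cv2.imwrite(f"pics/{c}1.png",cv2.resize(d["img"][150:300,150:300,::-1],None,fx=4,fy=4,interpolation=cv2.INTER_CUBIC))
plan([((.494,.19,.121),.794)],60,vmax=25)
E
```

```text
t 3.375 p [0.4931 0.2001 0.2199] rot [ 3.1377 -0.0034  0.8222] F [ 0.14 -0.72 -0.09] op 0.060115472496584325
[[60, -2, 2, 25, 0, 0, np.float64(0.007)], [60, -2, 2, 25, 0, 0, np.float64(0.007)], [60, -2, 2, 24, 0, 0, np.float64(0.007)], [60, -1, 1, 25, np.float64(0.004), np.float64(-0.003), np.float64(0.007)]]
end [0.4939 0.1902 0.1209] [-3.1414e+00 -5.0000e-04  7.9420e-01]
```

View pics/side1.png

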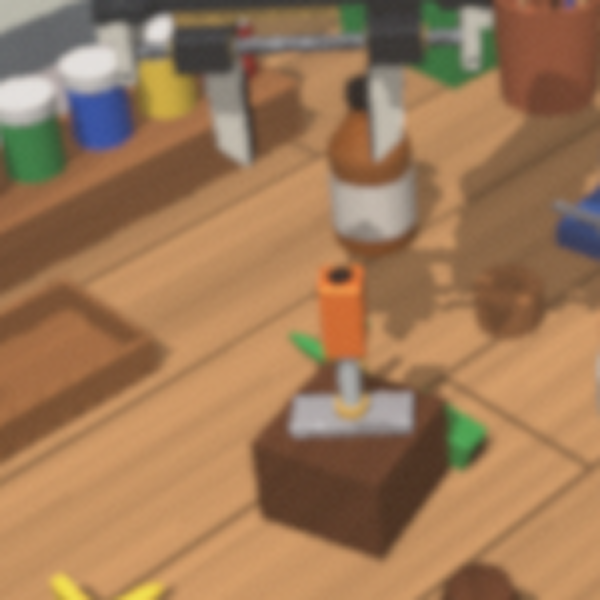

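View pics/top1.png

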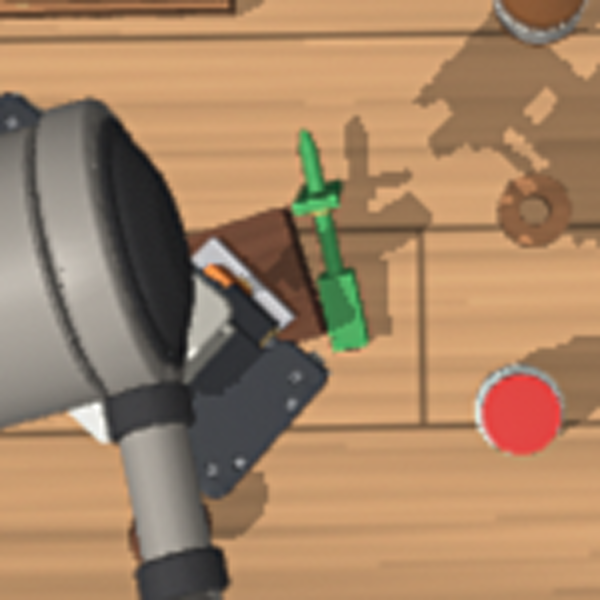

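The side view shows the orange gauge still upright in its stand (crop 343,310). The unsupported green and yellow dummies have toppled, and nothing of mine was near them. The green one lies beside the stand at top crop (330,250), clear of the fingers. Next I correct the alignment and then descend.

>>> {"name": "move_arm", "arguments": {
  "increments": [
    [60,-6,7,0,0.003,-0.003,0.028],
    [60,0,0,0,0,0,0]
  ]
}}

```text
time: 3.62
tool_pos: [0.4943, 0.1882, 0.2206]
tool_rot: [3.14, -0.001, 0.788]
contact_force: [0.2, 0.0, -0.8]
opening: 0.0599
```

```bash
python3 - <<'E'
from h import *
plan([((.494,.19,.15),.794),((.494,.19,.121),.794)],60,vmax=20)
E
```

```text
t 3.625 p [0.4943 0.1882 0.2206] rot [ 3.140e+00 -5.000e-04  7.882e-01] F [ 0.22  0.02 -0.79] op 0.059894331946066144
[[60, np.float64(0.2), np.float64(-0.4), np.float64(17.6), 0, 0, 0], [60, np.float64(0.3), np.float64(-0.4), np.float64(17.7), 0, 0, 0], [60, np.float64(0.2), np.float64(-0.4), np.float64(17.6), 0, 0, np.float64(-0.003)], [60, np.float64(0.3), np.float64(-0.4), np.float64(17.7), 0, 0, np.float64(-0.003)], [60, np.float64(-0.0), np.float64(-0.0), np.float64(14.5), 0, 0, 0], [60, np.float64(-0.0), np.float64(-0.0), np.float64(14.5), 0, 0, 0]]
end [0.494 0.19  0.121] [ 3.140e+00 -5.000e-04  7.942e-01]
```

>>> {"name": "move_arm", "arguments": {
  "increments": [
    [60,0.3,-0.4,18,0,0,0],
    [60,0.3,-0.4,18,0,0,0],
    [60,0.3,-0.4,17,0,0,-0.003],
    [60,0.3,-0.4,17,0,0,-0.003],
    [60,0,0,14,0,0,0],
    [60,0,0,14,0,0,0],
    [60,0,0,0,0,0,0]
  ]
}}

```text
time: 4.5
tool_pos: [0.4963, 0.1843, 0.1221]
tool_rot: [3.137, -0.005, 0.782]
contact_force: [0.6, -0.5, -0.5]
opening: 0.0601
```

```bash
python3 - <<'E'
from h import *
for c in ("side","top"):
    d=robot.read_camera(c); cv2.imwrite(f"pics/{c}2.png",cv2.resize(d["img"][150:300,150:300,::-1],None,fx=4,fy=4,interpolation=cv2.INTER_CUBIC))
plan([((.494,.19,.121),.794)],60,vmax=20)
E
```

```text
t 4.6 p [0.4972 0.1846 0.1233] rot [ 3.1356 -0.007   0.7819] F [0.88 0.12 0.62] op 0.05997301822994782
[[60, np.float64(1.5), np.float64(-6.1), np.float64(2.3), np.float64(0.006), np.float64(-0.007), np.float64(-0.012)]]
end [0.4939 0.19   0.121 ] [3.1416e+00 1.0000e-04 7.9390e-01]
```

View pics/side2.png

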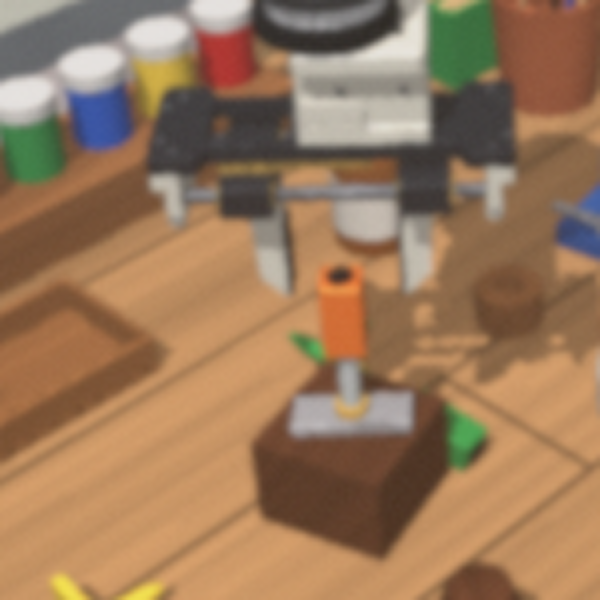

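```bash
python3 - <<'E'
from h import *
d=robot.read_camera("side"); s=robot.observe(); p=np.array(s["tool_pos"]); R=Ro.from_euler("xyz",s["tool_rot"])
print(p, s["qpos"], s["contact_force"])
im=cv2.resize(d["img"][150:300,150:300,::-1],None,fx=4,fy=4,interpolation=cv2.INTER_CUBIC)
for o in ([0,0,0],[.03,0,0],[-.03,0,0],[.03,0.0095,0],[-.03,.0095,0]):
    u=proj(d,p+R.apply(o)); q=((u-150)*4).astype(int); cv2.circle(im,tuple(int(x) for x in q),4,(255,0,255),1); print(o,u)
for z in (.115,.165): 
    u=proj(d,[.494,.19,z]); q=((u-150)*4).astype(int); cv2.circle(im,tuple(int(x) for x in q),4,(0,255,0),1)
cv2.imwrite("pics/side3.png",im)
E
```

```text
[0.49729429 0.1847594  0.12360176] [ 2.12042957e-01  4.11937923e-01  1.62136250e+00 -1.39643392e-03
  1.09865409e+00 -5.69354879e-01] [ 0.78161759 -0.23492147  0.27854913]
[0, 0, 0] [236.43965122 231.57549003]
[0.03, 0, 0] [223.29302435 231.8861263 ]
[-0.03, 0, 0] [249.56218487 231.26542305]
[0.03, 0.0095, 0] [223.58680704 229.30453563]
[-0.03, 0.0095, 0] [249.65810728 228.69319054]
```

View pics/side3.png

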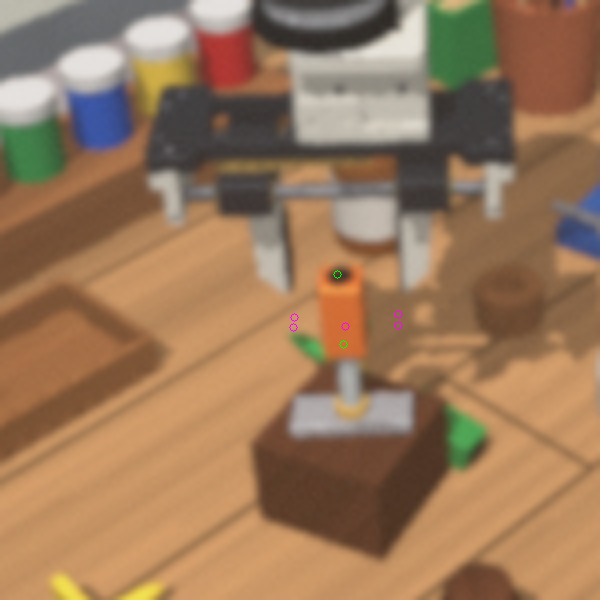

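View pics/top2.png

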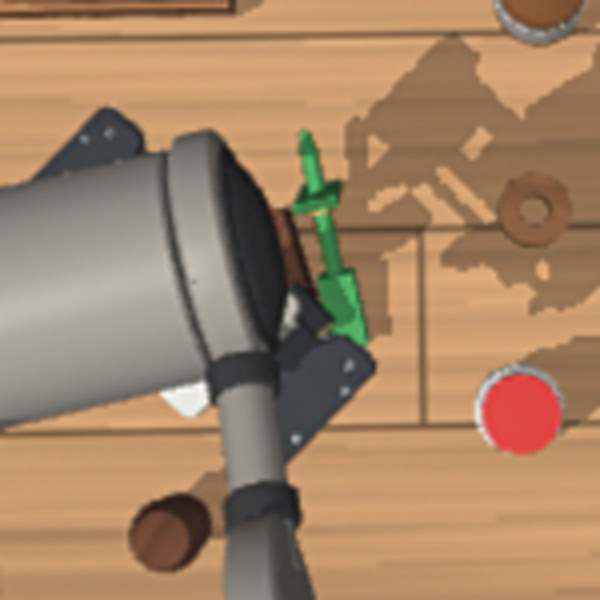

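```bash
python3 - <<'E'
from h import *
d=robot.read_camera("side")
for nm,p,rot,op,crop in (("side0",[.1486,-.5036,.1927],[np.pi,0,-1.284],.092,None),("side1",[.4931,.2001,.2199],[3.1377,-.0034,.8222],.06,1)):
    im=cv2.imread(f"pics/{nm}.png"); R=Ro.from_euler("xyz",rot)
    for o in ([0,0,0],[op/2,0,0],[-op/2,0,0],[op/2,0,-.0188],[-op/2,0,-.0188]):
        u=proj(d,np.array(p)+R.apply(o))
        if crop: q=(u-150)*4
        else: q=(u-[440,0])*5
        if not crop and o==[0,0,0]: im=cv2.resize(im[0:160,440:560],None,fx=5,fy=5,interpolation=cv2.INTER_CUBIC)
        cv2.circle(im,tuple(int(x) for x in q),4,(255,0,255) if o[2]==0 else (0,255,0),1)
    if not crop: im=im[200:800]
    cv2.imwrite(f"pics/{nm}p.png",im)
E
```

```text
(no output)
```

View pics/side0p.png

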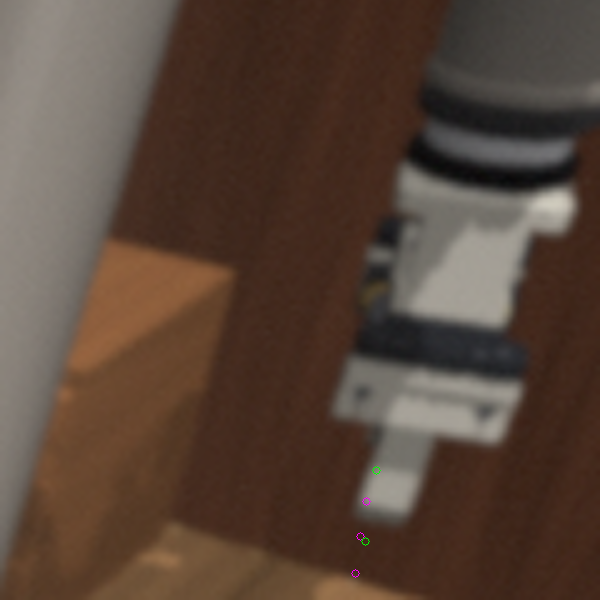

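View pics/side1p.png

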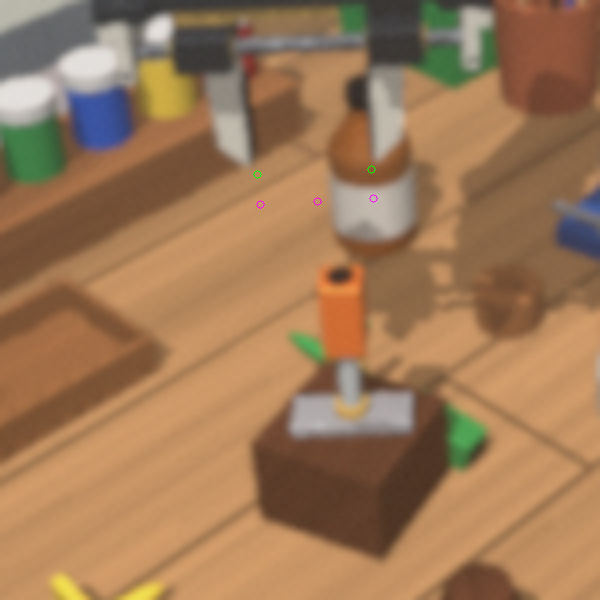

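```bash
python3 - <<'E'
from h import *
d=robot.read_camera("top")
p,rot,op=[.1486,-.5036,.1927],[np.pi,0,-1.284],.092
im=cv2.imread("pics/top0.png"); R=Ro.from_euler("xyz",rot)
im=cv2.resize(im[340:420,460:560],None,fx=6,fy=6,interpolation=cv2.INTER_CUBIC)
for o in ([0,0,0],[op/2,0,0],[-op/2,0,0],[op/2,0,-.0188],[-op/2,0,-.0188]):
    u=proj(d,np.array(p)+R.apply(o)); print(u); q=(u-[460,340])*6
    cv2.circle(im,tuple(int(x) for x in q),4,(255,0,255) if o[2]==0 else (0,255,0),1)
cv2.imwrite("pics/top0p.png",im)
d=robot.read_camera("top"); s=robot.observe()
im=cv2.resize(d["img"][150:300,150:300,::-1],None,fx=4,fy=4,interpolation=cv2.INTER_CUBIC); p=s["tool_pos"];R=Ro.from_euler("xyz",s["tool_rot"]); print(p)
for o in ([0,0,0],[.03,0,0],[-.03,0,0],[.095,0,-.066],[-.095,0,-.066],[-.065,.0375,-.066],[-.065,-.0375,-.066]):
    u=proj(d,np.array(p)+R.apply(o)); q=(u-150)*4
    cv2.circle(im,tuple(int(x) for x in q),4,(255,0,255) if o[2]==0 else (0,255,0),1)
cv2.imwrite("pics/top3p.png",im)
E
```

```text
[524.45360595 377.0009709 ]
[544.32106671 370.34558874]
[504.5163542  383.67973228]
[550.63270318 373.67609278]
[509.93977666 387.32734278]
[0.49725963 0.18485218 0.123672  ]
```

View pics/top0p.png

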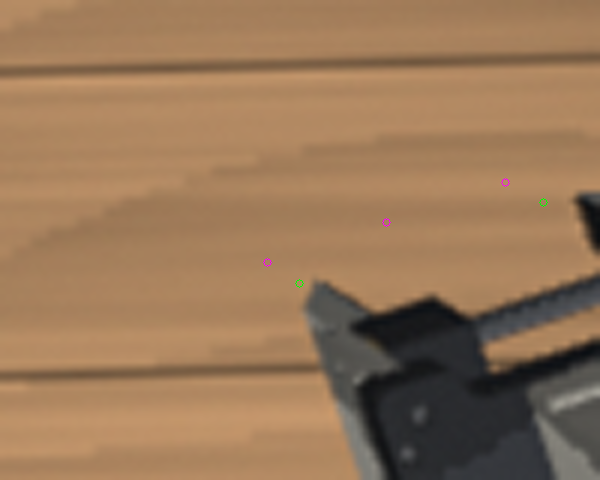

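View pics/top3p.png

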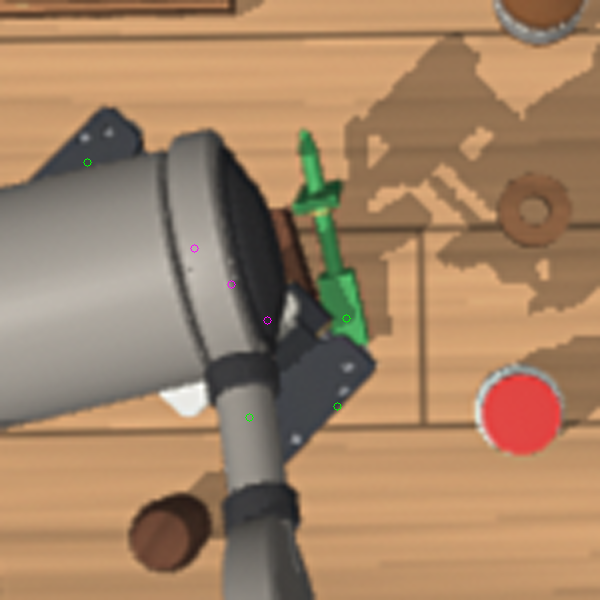

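The visible fingertips sit about 28 mm above the reported TCP. The tips may recede when the fingers are open, so I'll centre the gripper, close partway and look at the tip height again before gripping.

>>> {"name": "move_arm", "arguments": {
  "increments": [
    [40,1.5,-6.1,5,0.006,-0.007,-0.012],
    [36,0,0,0,0,0,0],
    [36,0,0,0,0,0,0]
  ],
  "newtons": 15
}}

```text
time: 5.18
tool_pos: [0.494, 0.191, 0.1188]
tool_rot: [3.141, -0.001, 0.796]
contact_force: [0.1, 0.7, 0.4]
opening: 0.0372
```

```bash
python3 - <<'E'
from h import *
d=robot.read_camera("side"); s=robot.observe(); p=np.array(s["tool_pos"]); R=Ro.from_euler("xyz",s["tool_rot"])
print(p,s["tool_rot"], s["contact_force"],s["opening"])
im=cv2.resize(d["img"][165:265,180:290,::-1],None,fx=6,fy=6,interpolation=cv2.INTER_CUBIC); cv2.imwrite("pics/side4n.png",im)
h=s["opening"]/2
for o in ([0,0,0],[h,0,0],[-h,0,0],[h,0,-.0188],[-h,0,-.0188]):
    u=proj(d,p+R.apply(o)); q=((u-[180,165])*6).astype(int); cv2.circle(im,tuple(int(x) for x in q),4,(255,0,255),1)
cv2.imwrite("pics/side4.png",im)
E
```

```text
[0.49392046 0.1909478  0.11871725] [ 3.14128211e+00 -7.31501606e-04  7.95578092e-01] [0.63004391 0.08861432 0.29476385] 0.036657704682468706
```

View pics/side4.png

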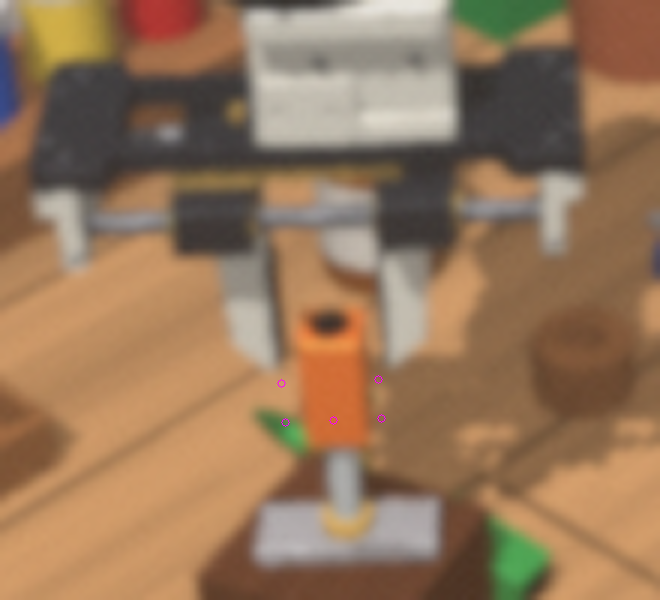

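Closing doesn't change it: the tips (crop y≈365) still show about 26 mm above the reported TCP (y≈420). I'll use TCP z≈0.104, which puts the pads well on the grip whichever reading is right. Then I'll close gently and check.

>>> {"name": "move_arm", "arguments": {
  "increments": [
    [36,-0.6,0.5,8,0,0,0],
    [36,0,0,7,0,0,0],
    [30,0,0,0,0,0,0],
    [20,0,0,0,0,0,0],
    [15,0,0,0,0,0,0],
    [15,0,0,0,0,0,0]
  ],
  "newtons": 15
}}

```text
time: 5.98
tool_pos: [0.4937, 0.1899, 0.1021]
tool_rot: [-3.141, -0.0, 0.795]
contact_force: [0.9, 0.0, -1.5]
opening: 0.0238
```

```bash
python3 - <<'E'
from h import *
d=robot.read_camera("side"); s=robot.observe(); p=np.array(s["tool_pos"]); R=Ro.from_euler("xyz",s["tool_rot"])
print(p,s["tool_rot"], s["contact_force"],s["opening"])
im=cv2.resize(d["img"][165:265,180:290,::-1],None,fx=6,fy=6,interpolation=cv2.INTER_CUBIC); cv2.imwrite("pics/side5.png",im)
E
```

```text
[0.49367079 0.18991469 0.10214024] [-3.14139800e+00 -4.53413161e-05  7.95198805e-01] [ 1.41781736 -0.12529906 -2.38258569] 0.02440908639749364
```

View pics/side5.png

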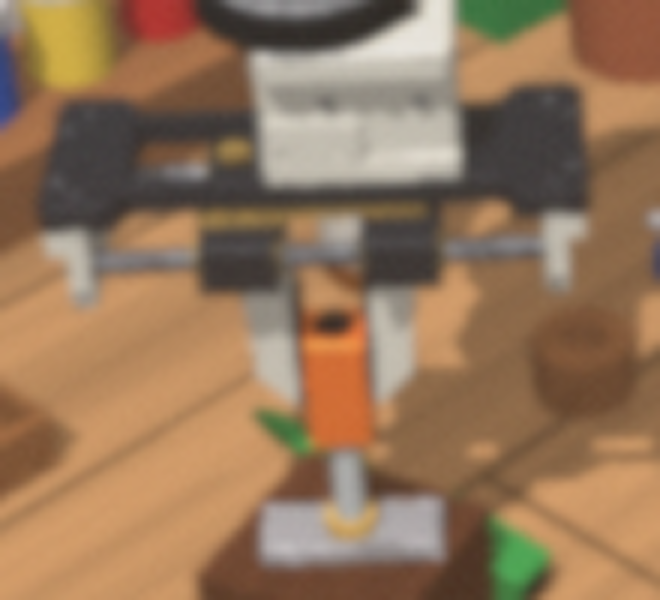

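>>> {"name": "move_arm", "arguments": {
  "increments": [
    [15,0,0,0,0,0,0],
    [15,0,0,-5,0,0,0],
    [15,0,0,-10,0,0,0],
    [15,0,0,-15,0,0,0],
    [15,0,0,0,0,0,0]
  ],
  "newtons": 45
}}

```text
time: 6.65
tool_pos: [0.4936, 0.1899, 0.1343]
tool_rot: [-3.142, -0.0, 0.795]
contact_force: [0.8, -0.1, -2.6]
opening: 0.0238
```

```bash
python3 - <<'E'
from h import *
d=robot.read_camera("side"); s=robot.observe(); p=np.array(s["tool_pos"]); R=Ro.from_euler("xyz",s["tool_rot"])
print(p,s["tool_rot"], s["contact_force"],s["opening"])
im=cv2.resize(d["img"][165:265,180:290,::-1],None,fx=6,fy=6,interpolation=cv2.INTER_CUBIC); cv2.imwrite("pics/side6.png",im)
plan([((.494,.19,.225),.795)],15,vmax=35)
E
```

```text
[0.49309976 0.18978196 0.1335041 ] [-3.14071460e+00  1.11576844e-03  7.95310788e-01] [ 0.30094591 -0.45384294 -2.16515049] 0.02375047135451206
t 6.7 p [0.4931 0.1898 0.1335] rot [-3.1407e+00  1.1000e-03  7.9530e-01] F [ 0.3  -0.45 -2.17] op 0.02375047135451206
[[15, 0, 0, -30, 0, 0, 0], [15, 0, 0, -31, 0, 0, 0], [15, 1, 0, -30, 0, 0, 0]]
end [0.4939 0.1905 0.2245] [-3.1407e+00  1.1000e-03  7.9530e-01]
```

View pics/side6.png

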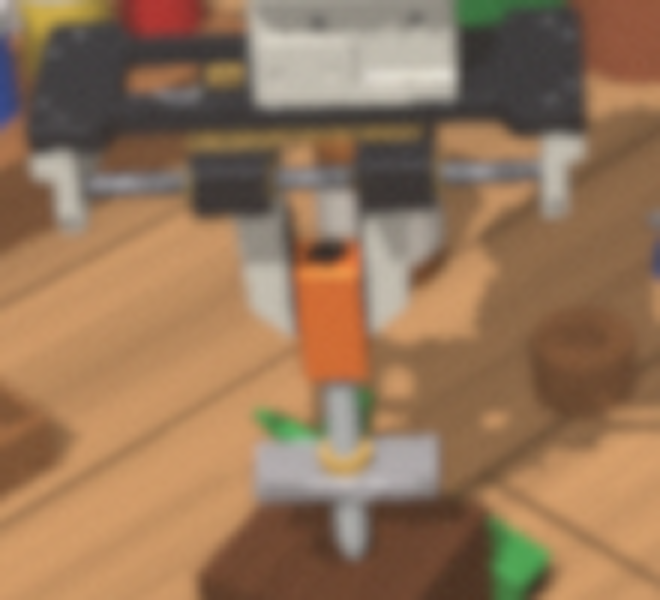

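The side view shows the gauge lifted with its stop (stop at crop 345,470, tip near 350,555), hanging straight. I'll raise it clear and carry it over.

>>> {"name": "move_arm", "arguments": {
  "increments": [
    [15,0,0,-25,0,0,0],
    [15,0,0,-30,0,0,0],
    [15,0,0,-30,0,0,0],
    [15,0,0,-8,0,0,0]
  ]
}}

```text
time: 7.2
tool_pos: [0.4914, 0.1893, 0.2259]
tool_rot: [-3.137, 0.007, 0.795]
contact_force: [1.2, -0.2, -3.2]
opening: 0.0238
```

```bash
python3 - <<'E'
from h import *
plan([((.542,-.184,.225),.795)],15,vmax=38)
E
```

```text
t 7.2 p [0.4914 0.1893 0.2259] rot [-3.1371  0.0068  0.7952] F [ 1.21 -0.19 -3.2 ] op 0.023761085349121934
[[15, -23, 30, 0, 0, 0, 0], [15, -23, 30, 0, 0, 0, 0], [15, -23, 30, 0, 0, 0, 0], [15, -23, 30, 0, 0, 0, 0], [15, -23, 30, 0, 0, 0, 0], [15, -23, 30, 0, 0, 0, 0], [15, -23, 29, 0, 0, 0, 0], [15, -23, 30, 0, 0, np.float64(0.002), 0], [15, -24, 29, 0, np.float64(-0.002), np.float64(0.002), 0], [15, -23, 30, 1, np.float64(-0.003), np.float64(0.003), 0]]
end [ 0.5424 -0.1842  0.225 ] [ 3.1411e+00 -2.0000e-04  7.9520e-01]
```

>>> {"name": "move_arm", "arguments": {
  "increments": [
    [15,-12,15,0,0,0,0],
    [15,-23,30,0,0,0,0],
    [15,-23,30,0,0,0,0],
    [15,-23,30,0,0,0,0],
    [15,-23,30,0,0,0,0],
    [15,-23,30,0,0,0,0],
    [15,-23,30,0,0,0,0],
    [15,-23,30,0,0,0,0],
    [15,-23,30,0,0,0,0],
    [15,-15,20,0,0,0,0],
    [15,-8,10,0,0,0,0],
    [15,0,0,0,0,0,0]
  ]
}}

```text
time: 8.7
tool_pos: [0.5319, -0.187, 0.2066]
tool_rot: [-3.113, 0.025, 0.792]
contact_force: [0.0, 0.1, -2.6]
opening: 0.0239
```

```bash
python3 - <<'E'
from h import *
plan([((.542,-.184,.225),.795)],15,vmax=19)
d=robot.read_camera("side"); 
cv2.imwrite("pics/side7.png",cv2.resize(d["img"][90:220,260:390,::-1],None,fx=4.6,fy=4.6,interpolation=cv2.INTER_CUBIC))
E
```

```text
t 8.7 p [ 0.5319 -0.187   0.2066] rot [-3.1134  0.0249  0.7921] F [ 0.02  0.07 -2.62] op 0.023927880188846423
[[15, np.float64(4.4), np.float64(2.3), np.float64(-9.4), np.float64(-0.014), np.float64(0.012), 0], [15, np.float64(4.5), np.float64(2.4), np.float64(-9.3), np.float64(-0.014), np.float64(0.013), np.float64(-0.003)]]
end [ 0.542  -0.1839  0.225 ] [-3.1413e+00 -1.0000e-04  7.9470e-01]
```

View pics/side7.png

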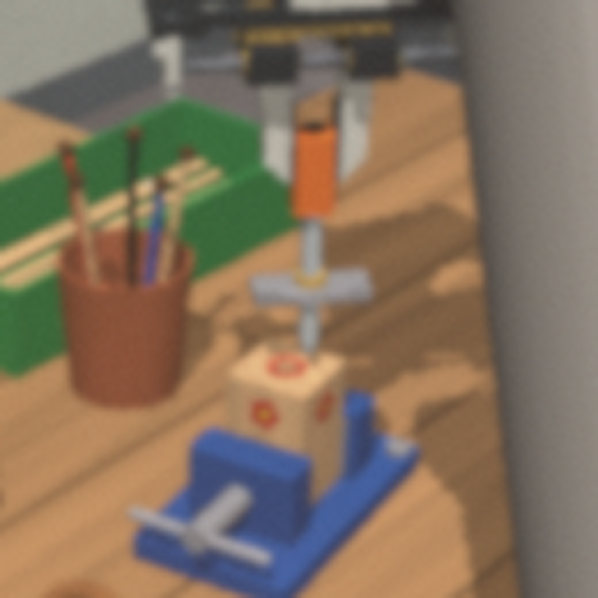

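>>> {"name": "move_arm", "arguments": {
  "increments": [
    [15,4.4,2.3,-9.4,-0.014,0.012,0],
    [15,4.5,2.4,-9.3,-0.014,0.013,-0.003],
    [15,0,0,0,0,0,0]
  ]
}}

```text
time: 9.12
tool_pos: [0.5429, -0.1806, 0.2272]
tool_rot: [3.139, -0.003, 0.799]
contact_force: [0.1, -0.1, -3.3]
opening: 0.0236
```

```bash
python3 - <<'E'
from h import *
plan([((.542,-.184,.225),.795)],15,vmax=19)
E
```

```text
t 9.125 p [ 0.5429 -0.1806  0.2272] rot [ 3.1393e+00 -2.9000e-03  7.9870e-01] F [ 0.07 -0.1  -3.27] op 0.023649491639764993
[[15, np.float64(-3.1), np.float64(1.7), np.float64(2.2), np.float64(0.002), np.float64(-0.003), np.float64(0.004)]]
end [ 0.542 -0.184  0.225] [3.1413e+00 1.0000e-04 7.9470e-01]
```

>>> {"name": "move_arm", "arguments": {
  "increments": [
    [15,-2.8,1.5,8,0.002,-0.003,0.004],
    [15,0,0,8,0,0,0],
    [15,0,0,0,0,0,0]
  ]
}}

```text
time: 9.5
tool_pos: [0.5416, -0.1831, 0.2096]
tool_rot: [-3.141, 0.001, 0.795]
contact_force: [0.6, -0.3, -2.5]
opening: 0.0237
```

```bash
python3 - <<'E'
from h import *
d=robot.read_camera("side"); s=robot.observe(); p=np.array(s["tool_pos"]); R=Ro.from_euler("xyz",s["tool_rot"])
print(s["contact_force"])
o=np.array([280,100])
im=cv2.resize(d["img"][100:190,280:370,::-1],None,fx=6.6,fy=6.6,interpolation=cv2.INTER_CUBIC)
cv2.imwrite("pics/side8n.png",im)
for z,c in ((-.082,(255,0,255)),(-.042,(255,0,255)),(.013,(255,0,255)),(.063,(255,0,255))):
    u=proj(d,p+R.apply([0,0,-z])); cv2.circle(im,tuple(int(x) for x in (u-o+.5)*6.6),4,c,1)
u=proj(d,[.542,-.1845,.11]); cv2.circle(im,tuple(int(x) for x in (u-o+.5)*6.6),4,(0,255,0),1)
cv2.imwrite("pics/side8.png",im)
plan([((.542,-.184,.207),.795)],15,vmax=19)
E
```

```text
[ 0.80250722  0.57377518 -3.01151965]
t 9.55 p [ 0.5418 -0.1832  0.21  ] rot [-3.1413e+00  6.0000e-04  7.9530e-01] F [ 0.8   0.57 -3.01] op 0.02375373268643831
[[15, np.float64(-0.4), np.float64(0.7), np.float64(3.0), 0, 0, 0]]
end [ 0.542 -0.184  0.207] [-3.1413e+00  6.0000e-04  7.9530e-01]
```

View pics/side8.png

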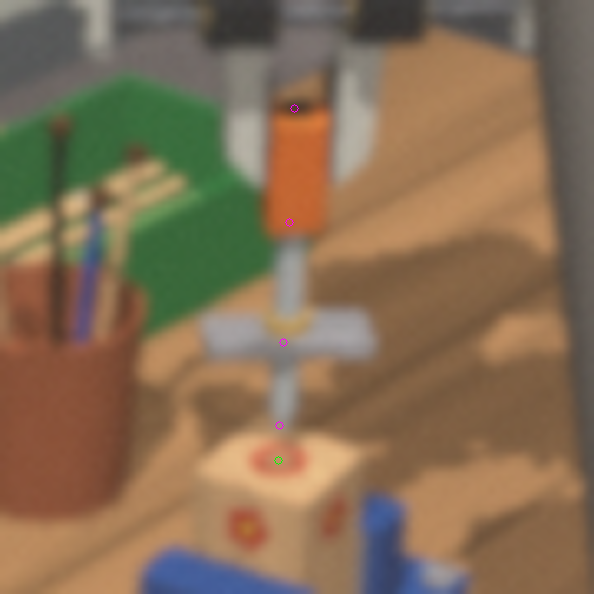

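```bash
python3 - <<'E'
from h import *
ims=[robot.read_camera("side") for _ in range(2)]; d=ims[0]
im=np.mean([x["img"].astype(float) for x in ims],axis=0); s=robot.observe(); p=np.array(s["tool_pos"]); R=Ro.from_euler("xyz",s["tool_rot"]);print(p,s["tool_rot"])
sat=(im.max(2)-im.min(2))
for v in list(range(137,146))+list(range(155,167)):
    r=sat[v,314:334]; w=np.clip(55-r,0,None); 
    print(v,r.astype(int), round(float((w*np.arange(314,334)).sum()/max(w.sum(),1)),2))
for z in (-.082,-.07,-.05,-.01,.0,.013): print(z,proj(d,p+R.apply([0,0,-z])))
E
```

```text
[ 0.54218079 -0.18335485  0.21074933] [3.14053331e+00 1.24189408e-04 7.95339577e-01]
137 [46 47 47 46 46 45 41 27 12  4  5  9 29 62 80 87 88 90 90 90] 322.18
138 [46 46 46 46 45 45 40 23  9  4  4 12 40 70 85 85 85 85 86 87] 321.95
139 [47 46 47 46 46 44 38 21  7  3  5 18 46 73 80 78 74 75 74 75] 321.8
140 [46 46 44 46 45 44 37 20  8  2  6 21 48 67 71 69 66 65 64 65] 321.65
141 [46 45 45 45 46 43 36 22  8  3  7 24 48 62 64 63 64 61 60 62] 321.59
142 [45 45 45 44 44 57 59 40 14  4  7 23 47 61 63 63 62 59 60 59] 321.81
143 [45 44 44 59 71 79 73 47 16  4  7 22 47 61 61 60 59 59 57 58] 322.23
144 [45 57 72 81 86 88 77 47 16  3  7 23 47 60 60 59 57 57 56 57] 322.97
145 [63 76 84 86 89 90 80 50 17  4  8 26 51 59 55 52 49 49 48 49] 324.46
155 [75 76 76 78 78 74 57 28 10  8 26 55 79 86 83 77 65 57 55 55] 322.53
156 [85 85 85 85 87 82 65 31  9  8 27 57 82 88 86 80 67 61 59 60] 322.55
157 [81 82 83 85 89 85 65 30  8  6 23 54 80 87 85 79 68 62 60 60] 322.58
158 [71 72 74 80 84 81 59 25  6  6 20 51 74 81 80 77 70 63 59 59] 322.61
159 [65 65 67 71 74 68 46 18  5  5 18 43 63 70 69 69 66 60 57 55] 322.54
160 [64 64 65 66 65 57 37 13  4  6 15 37 56 62 61 61 59 56 53 53] 322.63
161 [64 66 65 64 63 56 36 17  6  6 18 39 55 59 58 56 54 53 55 57] 322.54
162 [61 62 62 62 64 62 48 26 11 10 24 45 56 57 54 53 54 56 57 60] 322.69
163 [57 58 59 61 66 68 61 41 22 21 35 50 55 54 54 54 57 59 62 63] 322.79
164 [57 58 62 65 69 72 70 57 43 40 49 56 58 57 58 60 61 62 63 61] 322.8
165 [64 68 73 77 79 82 84 76 65 60 63 67 70 72 72 70 68 66 63 62] 0.0
166 [77 84 88 91 93 95 98 94 84 78 77 82 87 89 89 84 79 74 69 66] 0.0
-0.082 [321.71243512 163.60414858]
-0.07 [321.89994835 159.87930125]
-0.05 [322.21726656 153.57594933]
-0.01 [322.87052176 140.59939361]
0.0 [323.03784789 137.27555194]
0.013 [323.25784599 132.90541063]
```

The tip is about 0.5 px right of the ring centre (roughly 1 mm), well inside the taper's capture range. I'll make a small correction and lower slowly, watching the force.

>>> {"name": "move_arm", "arguments": {
  "increments": [
    [15,0.8,0,3,0,0,0],
    [15,0,0,4,0,0,0],
    [15,0,0,4,0,0,0],
    [15,0,0,4,0,0,0],
    [15,0,0,0,0,0,0]
  ]
}}

```text
time: 10.28
tool_pos: [0.5428, -0.1828, 0.1947]
tool_rot: [3.14, 0.0, 0.795]
contact_force: [-0.0, 0.7, -2.9]
opening: 0.0237
```

```bash
python3 - <<'E'
from h import *
d=robot.read_camera("side"); s=robot.observe();print(s["contact_force"],s["torque"])
im=cv2.resize(d["img"][100:190,280:370,::-1],None,fx=6.6,fy=6.6,interpolation=cv2.INTER_CUBIC)
cv2.imwrite("pics/side9.png",im)
plan([((.5428,-.1828,.190),.795)],15,vmax=19)
E
```

```text
[ 0.18548663 -0.16619691 -1.65260914] [ 0.04667016 -0.11994216  0.0497322 ]
t 10.325 p [ 0.543  -0.1829  0.1949] rot [ 3.140e+00 -1.000e-04  7.952e-01] F [ 0.19 -0.17 -1.65] op 0.02378481343749073
[[15, np.float64(-0.1), np.float64(-0.2), np.float64(4.9), 0, 0, 0]]
end [ 0.5428 -0.1828  0.19  ] [ 3.140e+00 -1.000e-04  7.952e-01]
```

View pics/side9.png

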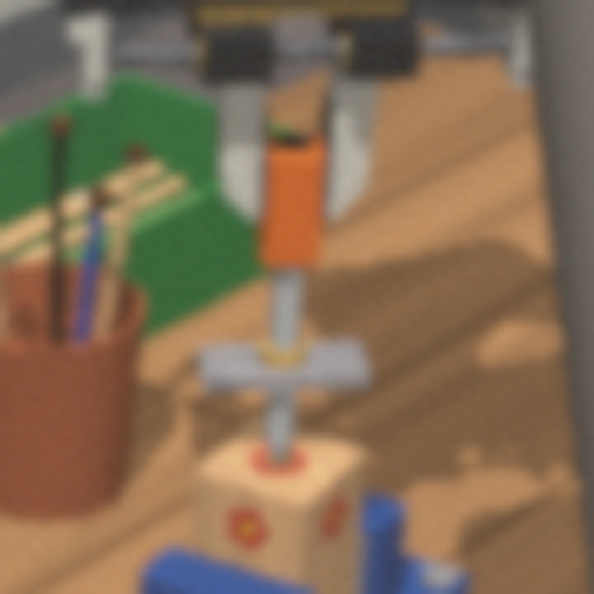

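The tip is at the mouth, centred in the ring (rod at crop 280,455, ring spanning 250–308). Continuing down.

>>> {"name": "move_arm", "arguments": {
  "increments": [
    [15,0,0,3,0,0,0],
    [15,0,0,3,0,0,0],
    [15,0,0,3,0,0,0]
  ]
}}

```text
time: 10.7
tool_pos: [0.5432, -0.183, 0.1859]
tool_rot: [3.139, -0.0, 0.795]
contact_force: [-0.3, -0.2, -2.1]
opening: 0.0238
```

```bash
python3 - <<'E'
from h import *
plan([((.5428,-.1828,.175),.795)],15,vmax=19)
E
```

```text
t 10.7 p [ 0.5432 -0.183   0.1859] rot [ 3.1391e+00 -4.0000e-04  7.9520e-01] F [-0.27 -0.16 -2.1 ] op 0.023808244309910066
[[15, np.float64(-0.1), np.float64(-0.5), np.float64(10.9), np.float64(0.003), 0, 0]]
end [ 0.5428 -0.1828  0.175 ] [-3.1411e+00 -4.0000e-04  7.9520e-01]
```

>>> {"name": "move_arm", "arguments": {
  "increments": [
    [15,0,-0.3,3,0.002,0,0],
    [15,0,-0.2,3,0,0,0],
    [15,0,0,3,0,0,0]
  ]
}}

```text
time: 11.08
tool_pos: [0.5428, -0.1827, 0.1761]
tool_rot: [3.141, -0.0, 0.795]
contact_force: [0.1, 0.1, -2.8]
opening: 0.0238
```

```bash
python3 - <<'E'
from h import *
plan([((.5428,-.1828,.155),.795)],15,vmax=19)
print(robot.observe()["torque"])
E
```

```text
t 11.075 p [ 0.5428 -0.1827  0.1761] rot [ 3.1414e+00 -3.0000e-04  7.9520e-01] F [ 0.05  0.09 -2.76] op 0.02376909364524539
[[15, np.float64(-0.0), np.float64(0.0), np.float64(10.6), 0, 0, 0], [15, np.float64(-0.1), np.float64(0.1), np.float64(10.5), 0, 0, 0]]
end [ 0.5428 -0.1828  0.155 ] [ 3.1414e+00 -3.0000e-04  7.9520e-01]
[-0.02998489 -0.18299931 -0.04375473]
```

>>> {"name": "move_arm", "arguments": {
  "increments": [
    [15,0,0,3,0,0,0],
    [15,0,0,3,0,0,0],
    [15,0,0,3,0,0,0],
    [15,0,0,3,0,0,0],
    [15,0,0,3,0,0,0]
  ]
}}

```text
time: 11.7
tool_pos: [0.5428, -0.1827, 0.16]
tool_rot: [3.141, -0.0, 0.795]
contact_force: [-0.8, 0.4, -2.1]
opening: 0.0238
```

```bash
python3 - <<'E'
from h import *
plan([((.5428,-.1828,.155),.795)],15,vmax=19)
print(robot.observe()["torque"])
E
```

```text
t 11.7 p [ 0.5428 -0.1827  0.16  ] rot [ 3.1414e+00 -3.0000e-04  7.9530e-01] F [-0.82  0.37 -2.08] op 0.023790655535792533
[[15, np.float64(-0.1), np.float64(0.1), np.float64(5.0), 0, 0, 0]]
end [ 0.5428 -0.1828  0.155 ] [ 3.1414e+00 -3.0000e-04  7.9530e-01]
[ 0.05644311 -0.11951973  0.01711259]
```

Lateral forces are near zero. Stop contact is expected around TCP z = 0.152, so I'll use small steps from here.

>>> {"name": "move_arm", "arguments": {
  "increments": [
    [15,0,0,2,0,0,0],
    [15,0,0,2,0,0,0],
    [15,0,0,1.5,0,0,0]
  ]
}}

```text
time: 12.08
tool_pos: [0.5428, -0.1827, 0.1541]
tool_rot: [3.141, -0.0, 0.795]
contact_force: [1.1, 0.7, -2.7]
opening: 0.0234
```

>>> {"name": "move_arm", "arguments": {
  "increments": [
    [15,0,0,1,0,0,0],
    [15,0,0,1,0,0,0]
  ]
}}

```text
time: 12.32
tool_pos: [0.543, -0.1827, 0.1521]
tool_rot: [3.141, -0.0, 0.795]
contact_force: [0.0, 0.2, 2.6]
opening: 0.024
```

>>> {"name": "move_arm", "arguments": {
  "increments": [
    [15,0,0,1,0,0,0],
    [15,0,0,1,0,0,0]
  ]
}}

```text
time: 12.58
tool_pos: [0.543, -0.1828, 0.1513]
tool_rot: [3.14, -0.001, 0.795]
contact_force: [-1.5, 0.0, 3.2]
opening: 0.0236
```

>>> {"name": "move_arm", "arguments": {
  "increments": [
    [15,0,0,1.2,0,0,0],
    [15,0,0,1.2,0,0,0],
    [15,0,0,1.2,0,0,0],
    [15,0,0,1.2,0,0,0]
  ]
}}

```text
time: 13.08
tool_pos: [0.543, -0.1827, 0.1468]
tool_rot: [3.139, -0.001, 0.795]
contact_force: [-1.3, 0.4, 4.1]
opening: 0.0235
```

```bash
python3 - <<'E'
from h import *
plan([((.5428,-.1828,.145),.795)],15,vmax=19)
print(robot.observe()["torque"])
d=robot.read_camera("side")
im=cv2.resize(d["img"][100:190,280:370,::-1],None,fx=6.6,fy=6.6,interpolation=cv2.INTER_CUBIC)
cv2.imwrite("pics/side10.png",im)
E
```

```text
t 13.075 p [ 0.543  -0.1827  0.1468] rot [ 3.1395e+00 -8.0000e-04  7.9540e-01] F [-1.34  0.37  4.14] op 0.023511494677856844
[[15, np.float64(-0.2), np.float64(-0.1), np.float64(1.8), np.float64(0.002), 0, 0]]
end [ 0.5428 -0.1828  0.145 ] [ 3.1415e+00 -8.0000e-04  7.9540e-01]
[ 0.18737033  0.32519183 -0.02597649]
```

View pics/side10.png

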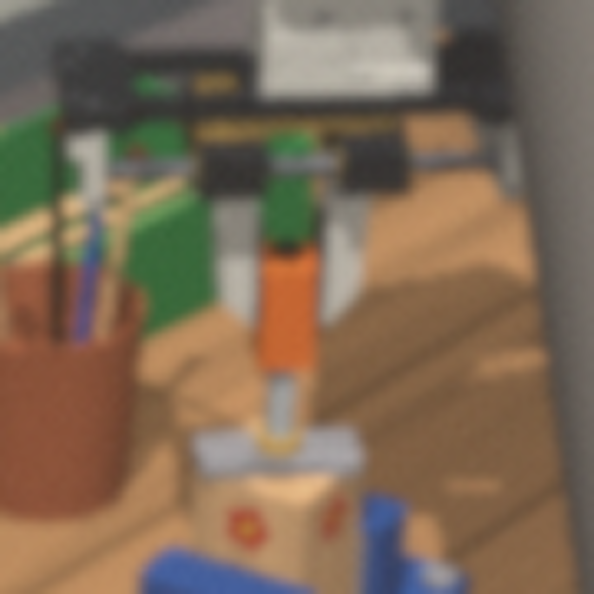

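The stop is lying on the handle (crop 280,450) and sliding at a reading of about 3–4 N. Now I feel for the bottom in short steps.

>>> {"name": "move_arm", "arguments": {
  "increments": [
    [15,-0.1,0,1.2,0.001,0,0],
    [15,0,0,1.2,0.001,0,0],
    [15,0,0,1.2,0,0,0]
  ]
}}

```text
time: 13.5
tool_pos: [0.543, -0.1827, 0.1428]
tool_rot: [-3.141, -0.001, 0.795]
contact_force: [-1.4, 1.3, 2.9]
opening: 0.0236
```

>>> {"name": "move_arm", "arguments": {
  "increments": [
    [15,0,0,1.2,0,0,0],
    [15,0,0,1.2,0,0,0],
    [15,0,0,1.2,0,0,0]
  ]
}}

```text
time: 13.88
tool_pos: [0.543, -0.1828, 0.1389]
tool_rot: [-3.141, -0.001, 0.795]
contact_force: [-1.5, 1.5, 1.9]
opening: 0.0237
```

>>> {"name": "move_arm", "arguments": {
  "increments": [
    [15,0,0,1.2,0,0,0],
    [15,0,0,1.2,0,0,0],
    [15,0,0,1.2,0,0,0]
  ]
}}

```text
time: 14.25
tool_pos: [0.543, -0.1827, 0.1351]
tool_rot: [-3.141, -0.001, 0.795]
contact_force: [-2.6, 1.4, 3.2]
opening: 0.0237
```

>>> {"name": "move_arm", "arguments": {
  "increments": [
    [15,-0.1,-0.3,1.2,0,0,0],
    [15,0,0,1.2,0,0,0],
    [15,0,0,1.2,0,0,0]
  ]
}}

```text
time: 14.62
tool_pos: [0.543, -0.1827, 0.1313]
tool_rot: [3.141, -0.001, 0.795]
contact_force: [-1.6, 1.2, 3.2]
opening: 0.0236
```

>>> {"name": "move_arm", "arguments": {
  "increments": [
    [15,0,0,1.2,0,0,0],
    [15,0,0,1.2,0,0,0]
  ]
}}

```text
time: 14.88
tool_pos: [0.5433, -0.1829, 0.13]
tool_rot: [3.14, -0.001, 0.795]
contact_force: [-3.6, 2.4, 14.7]
opening: 0.0235
```

>>> {"name": "move_arm", "arguments": {
  "increments": [
    [15,0,0,1.2,0,0,0],
    [15,0,0,1.2,0,0,0]
  ]
}}

```text
time: 15.12
tool_pos: [0.5434, -0.183, 0.13]
tool_rot: [3.138, -0.002, 0.796]
contact_force: [-3.8, 2.0, 11.5]
opening: 0.0236
```

The rod has bottomed: z stalls at 0.130 (bore about 62 mm) and the force jumps. I'll hold it there with the same push and watch the reading, which is about 2.3 N below the actual push because of the gauge's weight.

>>> {"name": "move_arm", "arguments": {
  "increments": [
    [15,0,-0.3,1.3,0.002,-0.001,0],
    [15,0,-0.2,1.3,0.001,-0.001,0]
  ]
}}

```text
time: 15.38
tool_pos: [0.5433, -0.1829, 0.1299]
tool_rot: [3.139, -0.0, 0.796]
contact_force: [-3.7, 1.4, 11.2]
opening: 0.0239
```

>>> {"name": "move_arm", "arguments": {
  "increments": [
    [15,0,-0.1,1.3,0.001,0,0],
    [15,0,-0.1,1.3,0,0,0],
    [15,0,-0.1,1.3,0,0,0]
  ]
}}

```text
time: 15.75
tool_pos: [0.5434, -0.183, 0.13]
tool_rot: [3.137, -0.001, 0.795]
contact_force: [-3.2, 1.9, 11.7]
opening: 0.0234
```

>>> {"name": "move_arm", "arguments": {
  "increments": [
    [15,0,-0.1,1.3,0.001,0,0],
    [15,0,-0.1,1.3,0.001,0,0],
    [15,0,-0.1,1.3,0,0,0],
    [15,0,-0.1,1.3,0,0,0]
  ]
}}

```text
time: 16.25
tool_pos: [0.5434, -0.183, 0.13]
tool_rot: [3.135, -0.002, 0.796]
contact_force: [-3.2, 1.2, 11.9]
opening: 0.0241
```

>>> {"name": "move_arm", "arguments": {
  "increments": [
    [15,0,-0.1,1.3,0.001,0,0],
    [15,0,-0.1,1.3,0.001,0,0],
    [15,0,-0.1,1.3,0,0,0],
    [15,0,-0.1,1.3,0,0,0]
  ]
}}

```text
time: 16.75
tool_pos: [0.5434, -0.183, 0.13]
tool_rot: [3.133, -0.003, 0.796]
contact_force: [-2.9, 1.0, 11.9]
opening: 0.0237
```

>>> {"name": "move_arm", "arguments": {
  "increments": [
    [15,0,-0.1,1.4,0.003,-0.001,0],
    [15,0,-0.1,1.4,0.003,-0.001,0],
    [15,0,-0.1,1.4,0.003,-0.001,0]
  ]
}}

```text
time: 17.12
tool_pos: [0.5434, -0.183, 0.13]
tool_rot: [3.139, -0.0, 0.796]
contact_force: [-4.2, 0.5, 12.7]
opening: 0.0236
```

>>> {"name": "move_arm", "arguments": {
  "increments": [
    [15,0,-0.1,1.5,0.002,-0.001,0],
    [15,0,-0.1,1.5,0.002,-0.001,0],
    [15,0,-0.1,1.5,0.002,-0.001,0],
    [15,0,-0.1,1.5,0.002,-0.001,0]
  ]
}}

```text
time: 17.62
tool_pos: [0.5437, -0.1831, 0.13]
tool_rot: [-3.141, 0.002, 0.796]
contact_force: [-3.8, 2.3, 12.3]
opening: 0.0237
```

>>> {"name": "move_arm", "arguments": {
  "increments": [
    [15,0,-0.1,1.5,0.002,-0.001,0],
    [15,0,-0.1,1.5,0.002,-0.001,0],
    [15,0,-0.1,1.5,0.002,-0.001,0],
    [15,0,-0.1,1.5,0.002,-0.001,0]
  ]
}}

```text
time: 18.12
tool_pos: [0.5439, -0.1831, 0.13]
tool_rot: [-3.138, 0.004, 0.796]
contact_force: [-4.0, 2.6, 12.5]
opening: 0.0237
```

>>> {"name": "move_arm", "arguments": {
  "increments": [
    [15,0,-0.1,1.5,0.002,-0.001,0],
    [15,0,-0.1,1.5,0.002,-0.001,0],
    [15,0,-0.1,1.5,0.002,-0.001,0],
    [15,0,-0.1,1.5,0.002,-0.001,0]
  ]
}}

```text
time: 18.62
tool_pos: [0.5442, -0.1832, 0.13]
tool_rot: [-3.135, 0.007, 0.797]
contact_force: [-4.4, 2.3, 13.1]
opening: 0.0239
```

```bash
python3 - <<'E'
from h import *
plan([((.5430,-.1827,.130),.795)],15,vmax=19)
d=robot.read_camera("side")
cv2.imwrite("pics/side11.png",cv2.resize(d["img"][100:190,280:370,::-1],None,fx=6.6,fy=6.6,interpolation=cv2.INTER_CUBIC))
E
```

```text
t 18.625 p [ 0.5442 -0.1832  0.13  ] rot [-3.1351  0.0068  0.7966] F [-4.41  2.26 13.11] op 0.02392383619948083
[[15, np.float64(-0.5), np.float64(-1.2), np.float64(0.0), np.float64(-0.006), np.float64(0.007), 0]]
end [ 0.543  -0.1827  0.13  ] [-3.1411e+00 -2.0000e-04  7.9650e-01]
```

View pics/side11.png

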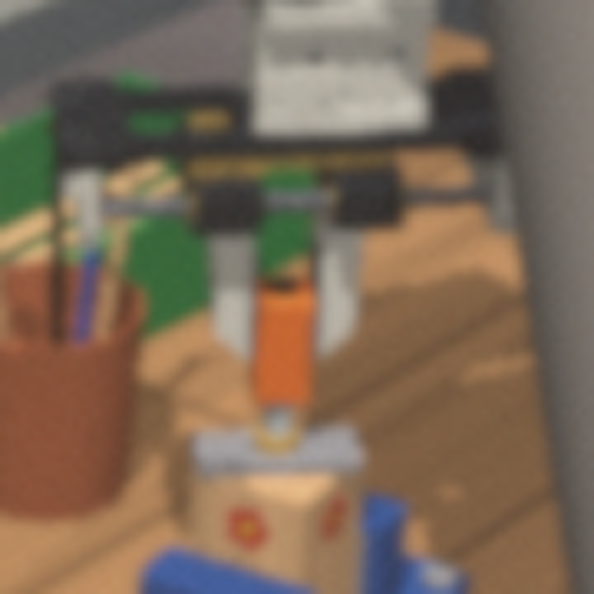

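The stop is still on the handle's top and the grip has come down (crop 285,345), so the rod is seated. Now I straighten, relax the push and let go gently.

>>> {"name": "move_arm", "arguments": {
  "increments": [
    [15,-0.5,-0.8,0.6,-0.004,0.004,0],
    [15,0,-0.3,0.3,-0.002,0.002,0],
    [15,0,0,0,0,0,0]
  ]
}}

```text
time: 19.05
tool_pos: [0.5433, -0.1828, 0.1301]
tool_rot: [3.141, 0.0, 0.797]
contact_force: [-1.4, 0.5, 3.9]
opening: 0.0239
```

```bash
python3 - <<'E'
from h import *
plan([((.5430,-.1827,.130),.795)],15,vmax=19)
E
```

```text
t 19.05 p [ 0.5433 -0.1828  0.1301] rot [3.1407e+00 1.0000e-04 7.9650e-01] F [-1.35  0.48  3.91] op 0.02389846565957627
[[15, np.float64(-0.1), np.float64(-0.3), np.float64(0.1), 0, 0, 0]]
end [ 0.543  -0.1827  0.13  ] [3.1407e+00 1.0000e-04 7.9650e-01]
```

>>> {"name": "move_arm", "arguments": {
  "increments": [
    [15,0,-0.2,0,0,0,0],
    [15,0,0,0,0,0,0]
  ],
  "newtons": 6
}}

```text
time: 19.3
tool_pos: [0.5437, -0.1831, 0.1301]
tool_rot: [3.139, 0.0, 0.796]
contact_force: [-0.3, 0.5, 4.6]
opening: 0.0239
```

>>> {"name": "move_arm", "arguments": {
  "increments": [
    [26,0,0,0,0,0,0],
    [30,0,0,0,0,0,0],
    [40,0,0,0,0,0,0],
    [50,0,0,0,0,0,0]
  ]
}}

```text
time: 19.8
tool_pos: [0.5433, -0.1829, 0.1285]
tool_rot: [-3.142, 0.001, 0.796]
contact_force: [0.1, 0.8, -0.7]
opening: 0.0454
```

```bash
python3 - <<'E'
from h import *
plan([((.5430,-.1827,.220),.795)],50,vmax=19)
d=robot.read_camera("side")
cv2.imwrite("pics/side12.png",cv2.resize(d["img"][100:190,280:370,::-1],None,fx=6.6,fy=6.6,interpolation=cv2.INTER_CUBIC))
E
```

```text
t 19.8 p [ 0.5433 -0.1829  0.1285] rot [-3.1416e+00  5.0000e-04  7.9640e-01] F [ 0.13  0.82 -0.74] op 0.04540727419879958
[[50, np.float64(-0.0), np.float64(-0.1), np.float64(-18.3), 0, 0, 0], [50, np.float64(-0.0), np.float64(-0.1), np.float64(-18.3), 0, 0, 0], [50, np.float64(-0.1), np.float64(-0.1), np.float64(-18.3), 0, 0, 0], [50, np.float64(-0.0), np.float64(-0.0), np.float64(-18.3), 0, 0, 0], [50, np.float64(-0.1), np.float64(-0.1), np.float64(-18.3), 0, 0, 0]]
end [ 0.543  -0.1827  0.22  ] [-3.1416e+00  5.0000e-04  7.9640e-01]
```

View pics/side12.png

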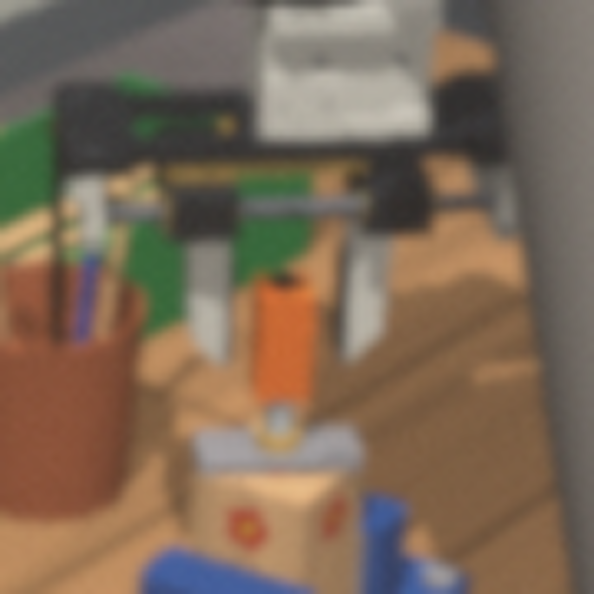

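Fingers are clear on both sides (crop 225 and 345), the grip stands upright and the stop is on the handle. Withdrawing straight up.

>>> {"name": "move_arm", "arguments": {
  "increments": [
    [50,0,0,-10,0,0,0],
    [50,0,0,-18,0,0,0],
    [50,0,0,-20,0,0,0],
    [50,0,0,-25,0,0,0],
    [50,0,0,-25,0,0,0],
    [50,0,0,-20,0,0,0],
    [50,0,0,0,0,0,0]
  ]
}}

```text
time: 20.72
tool_pos: [0.5438, -0.183, 0.2547]
tool_rot: [3.138, -0.001, 0.796]
contact_force: [-0.3, 0.2, -0.6]
opening: 0.0499
```

```bash
python3 - <<'E'
from h import *
plan([((.40,-.28,.255),.4)],50,vmax=30)
E
```

```text
t 20.725 p [ 0.5438 -0.183   0.2547] rot [ 3.1377e+00 -9.0000e-04  7.9650e-01] F [-0.29  0.22 -0.58] op 0.04986406025354265
[[50, -28, -6, 0, 0, 0, np.float64(0.066)], [50, -29, -4, 0, 0, 0, np.float64(0.066)], [50, -29, -2, 0, 0, 0, np.float64(0.066)], [50, -29, 0, 0, 0, 0, np.float64(0.066)], [50, -29, 2, 0, 0, 0, np.float64(0.066)], [50, -28, 3, -1, np.float64(0.003), np.float64(-0.002), np.float64(0.066)]]
end [ 0.4    -0.2795  0.2554] [ 3.1413e+00 -2.0000e-04  4.0050e-01]
```

>>> {"name": "move_arm", "arguments": {
  "increments": [
    [50,-28,-6,-2,0,0,0.066],
    [50,-29,-4,-2,0,0,0.066],
    [50,-29,-2,-2,0,0,0.066],
    [50,-29,0,-2,0,0,0.066],
    [50,-29,2,0,0,0,0.066],
    [50,-28,3,0,0.003,-0.002,0.066],
    [50,0,0,0,0,0,0]
  ]
}}

```text
time: 21.6
tool_pos: [0.3934, -0.2795, 0.2575]
tool_rot: [-3.135, 0.004, 0.389]
contact_force: [0.4, 0.3, 0.2]
opening: 0.0497
```

```bash
python3 - <<'E'
from h import *
S=robot.read_camera("side");T=robot.read_camera("top")
cv2.imwrite("pics/side13.png",S["img"][:,:,::-1]);cv2.imwrite("pics/top13.png",T["img"][:,:,::-1])
a=S["img"][120:210,275:365,::-1];b=T["img"][150:240,310:400,::-1]
cv2.imwrite("pics/end.png",cv2.resize(np.hstack([a,b]),None,fx=4.4,fy=4.4,interpolation=cv2.INTER_CUBIC))
print(robot.observe()["tool_pos"],proj(S,[.5425,-.184,.193]),proj(T,[.5425,-.184,.193]))
E
```

```text
[ 0.39477903 -0.27875701  0.25755338] [322.79729672 143.04011215] [371.68065629 197.23289843]
```

View pics/end.png

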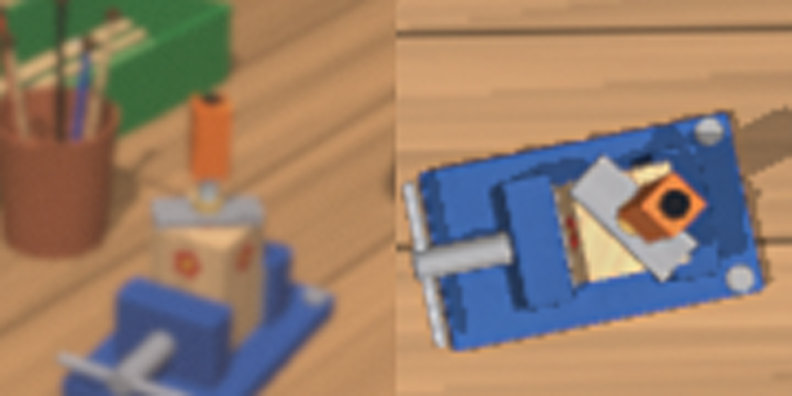

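View pics/top13.png

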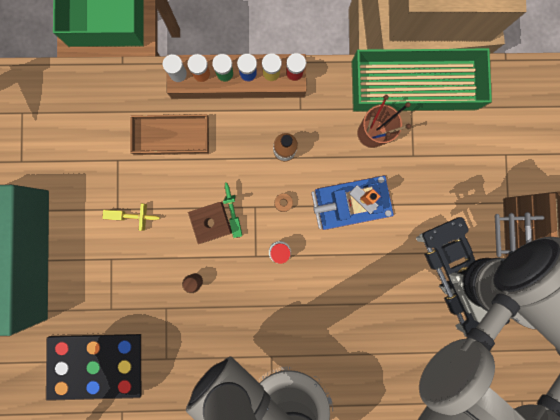

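View pics/side13.png

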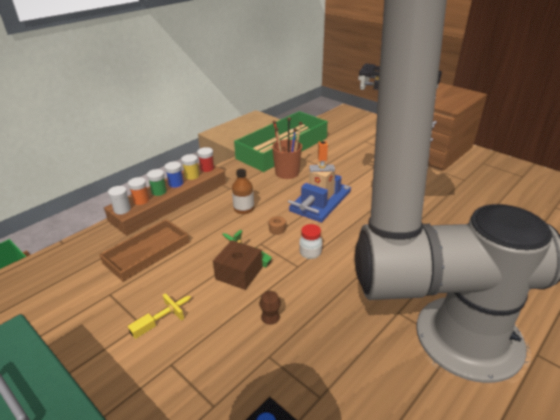

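```bash
python3 - <<'E'
from h import *
S=robot.read_camera("side");T=robot.read_camera("top")
def dark(d,box):
    x0,y0,x1,y1=box; g=d["img"].max(axis=2).astype(float)[y0:y1,x0:x1]; w=np.clip(100-g,0,None)
    yy,xx=np.mgrid[y0:y1,x0:x1]; return np.array([(w*xx).sum()/w.sum(),(w*yy).sum()/w.sum()])
a=dark(T,(369,192,378,201));b=dark(S,(318,138,328,146)); print(a,b,tri([T,S],[a,b]),at_z(T,a,.193),at_z(S,b,.193))
for c in ("side","top"):
    d={"side":S,"top":T}[c]
a=S["img"][135:185,300:350,::-1];cv2.imwrite("pics/end2.png",cv2.resize(a,None,fx=12,fy=12,interpolation=cv2.INTER_CUBIC))
E
```

```text
[372.96161616 195.88417508] [321.97619048 141.47619048] [ 0.54576929 -0.18550493  0.19618006] [ 0.54541294 -0.18690631  0.193     ] [ 0.55006301 -0.1898779   0.193     ]
```

View pics/end2.png

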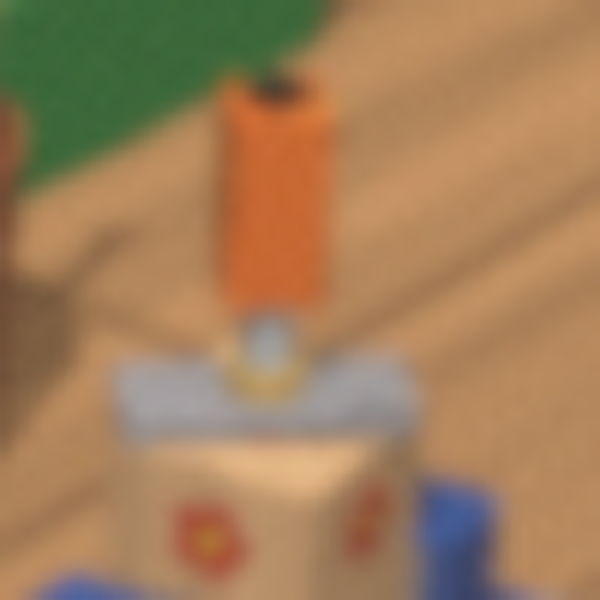

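```bash
cat > ov.py <<'E'
from h import *
S=robot.read_camera("side");T=robot.read_camera("top")
yaw=.796; c=np.array([.5425,-.184])
ex=np.array([np.cos(yaw),np.sin(yaw),0]);ey=np.array([-ex[1],ex[0],0])
def box(z0,z1,hx,hy): return [[np.array([c[0],c[1],z])+sx*hx*ex+sy*hy*ey for sx,sy in((1,1),(1,-1),(-1,-1),(-1,1))] for z in(z0,z1)]
out=[]
for d,(x0,y0) in ((S,(300,135)),(T,(340,175))):
    f=12 if d is S else 12
    im=cv2.resize(d["img"][y0:y0+50,x0:x0+50,::-1],None,fx=f,fy=f,interpolation=cv2.INTER_CUBIC)
    def P(p): return tuple(int(round(v)) for v in ((proj(d,p)-[x0,y0]+.5)*f))
    for b,col in ((box(.110,.118,.035,.014),(255,0,255)),(box(.143,.193,.012,.012),(0,255,0))):
        for q in b: cv2.polylines(im,[np.array([P(p) for p in q])],True,col,1)
    th=np.linspace(0,6.28,40); cv2.polylines(im,[np.array([P([.542+.0115*np.cos(t),-.1845+.0115*np.sin(t),.11]) for t in th])],True,(255,255,0),1)
    out.append(im)
o=np.hstack(out); cv2.imwrite("pics/ov.png",cv2.resize(o,None,fx=.66,fy=.66))
E
python3 ov.py
```

View pics/ov.png

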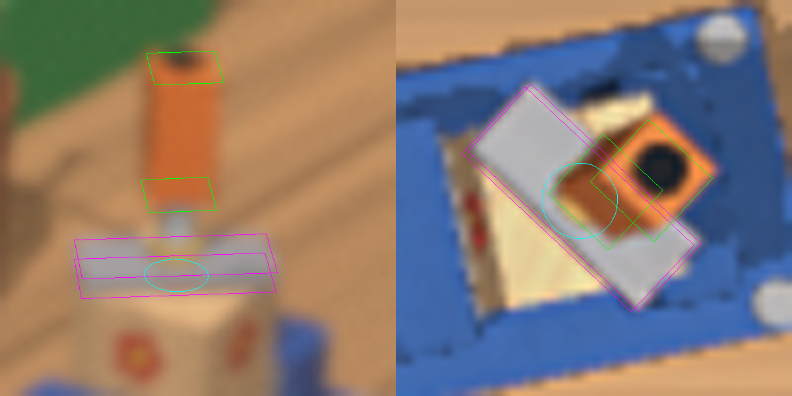

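The gauge stands in the bore with its steel stop on the handle. It leans about 2.5° away from the side camera, within the bore's play. Jar (280,253), varnish (286,145), runner (283,202), knob (192,283), pot (382,125) and tray (170,134) are where they were at the start. The arm is clear of everything, so I'll check once more that nothing has moved and hand in.

```bash
python3 - <<'E'
from h import *
T=robot.read_camera("top"); o=cv2.imread("pics/top13.png")[:,:,::-1]; o0=cv2.imread("pics/top0.png")[:,:,::-1]
print("since release view, vise area:",np.abs(T["img"][160:240,310:400].astype(int)-o[160:240,310:400]).max())
for n,(x,y,r) in dict(jar=(280,253,14),varnish=(286,145,16),runner=(283,202,10),knob=(192,283,11),pot=(382,124,22),tray=(170,134,42)).items():
    t=o0[y-r:y+r,x-r:x+r]; s=T["img"][y-r-4:y+r+4,x-r-4:x+r+4]
    m=cv2.matchTemplate(s.copy(),t.copy(),cv2.TM_CCOEFF_NORMED); print(n,cv2.minMaxLoc(m)[1].__round__(3),np.array(cv2.minMaxLoc(m)[3])-4)
print(robot.hand_in(), robot.observe()["time"])
E
```

```text
since release view, vise area: 3
jar 1.0 [0 0]
varnish 1.0 [0 0]
runner 0.999 [0 0]
knob 1.0 [0 0]
pot 1.0 [0 0]
tray 1.0 [0 0]
the job is handed in; nothing more can be done
the job is handed in; nothing more can be done
```

The gauge is standing in the handle's bore with its rod on the bottom, and I handed the job in at about 22 s of robot time. I gripped the orange grip, lifted it from the stand, lowered the rod in, felt the bottom, held it there, let go and backed the arm clear.

- **Stop contact:** the stop landed on the handle where expected and slid up against about 5 N.
- **Bottom:** the rod bottomed about 62 mm deep.
- **Hold:** I held the bottom for about 3.7 s, with about 14 N of push in all for the first half and 15 N after. These figures add the gauge's roughly 2.3 N weight to the force readings. The highest reading seen, at first contact with the bottom, was 14.7 N, so about 17 N in all.

**Last checks:**
- The gauge stayed still after release, and all six bystanders are where they started (0 px shift in the top view).
- **Lean:** the gauge leans about 2.5° away from the side camera, within the bore's play. By my estimate this leaves the stop's near edge about 1 mm off the handle while its far edge touches. I left it because I saw no safe way to press the stop down.
- **Fingertip mismatch:** the visible fingertips sat about 26 mm above the reported tool point, so I gripped lower by the readout and confirmed the hold in the side view.
- **Dummies:** the green and yellow dummy gauges fell over early on. The fingers were well clear of both at the time.

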